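# Load the lathe's blank magazine and bolt its cover

### The arm

A 6-joint arm with a two-finger parallel gripper is mounted at the origin on the work surface. World frame = base frame: x ahead of the robot, y to its left, z up, the work surface at z = 0. Lengths are in m, angles in rad, forces in N, time in s.
With the tool pointing down it reaches from about 0.225 to 0.725 m from the base axis. Payload 3.1 kg.
Tool frame: the origin (TCP) lies at the centre of the arm's flange, where the gripper is bolted on; the fingertips stand 173 mm ahead of it and the grasp point (between the pads) lies 155 mm ahead of it; z points along the fingers, y is the direction in which the jaws open and shut (so a half turn about z gives the same grasp; the last joint's range is limited). The gripper opens to 85 mm and grips with 20 to 120 N. Pads are 22 mm wide; open, the fingers measure 114 mm over their backs; the gripper's body (76 mm by 85 mm) begins 54 mm behind the grasp point. The pads swing forward as they close: fully open they stand 13 mm farther back than shut.
Start: joints at [1.206, 0.048, 0.099, 1.622, 0, 1.443], TCP at [0.123, 0.51, 0.405] pointing down, gripper open.
Joint ranges: [-2.91, 2.91], [-0.99, 1.94], [-1.21, 1.42], [-2.12, 2.29], [-1.49, 1.47], [-3.14, 3.14]. Speed limits (rad/s): [2.79, 2.79, 3.14, 3.14, 3.14, 3.14].

### API

Orientations are given as [roll, pitch, yaw] about the fixed x, y, z axes, in that order (R = Rz(yaw) Ry(pitch) Rx(roll)).
In Python, from cell import observe, capture, job_done gives the robot as it stands.
- The arm moves only by the shell command python3 -m pendant 'ROWS' [OPENING]. ROWS is JSON, one flat list of numbers, 6 for each row, row after row: the shift along the tool's x, y, z in mm, then the turn, a rotation vector about the tool's x, y, z in rad. In form: [dx, dy, dz, ax, ay, az, dx, dy, dz, ax, ay, az, ...]. A call has 1 to 10 rows; each row is the pose to reach, as a shift and turn from the pose commanded when the call began, along the tool's axes at that moment; what a row does not reach only later rows make up. A row lasts 1/10 s, in which the tool goes at most 50 mm and 8.59 degrees, less where a joint would pass 70% of its speed; a pose out of reach is approached as far as the arm can. A call with a gripper value outside its range is refused whole. OPENING is the finger opening in mm, from 0 to 85.4, set as the call begins (- or left out, the last holds). The fingers move at their own pace and stop on an object; the grip force is fixed at half the most. Time passes only in rows, so rows that repeat a pose let the fingers close. It gives the time, the measured TCP pose, the force and the opening at its end, in the units of the state.
- observe(): the state, without advancing time (a new reading comes with each control period).
- capture(name): name is "scene" or "top"; returns a dict with "frame" (420x560x3 uint8, red, green, blue), "vfov" (degrees; the focal length in pixels is half the picture's height over the tangent of half this angle, whatever the lens; pixels are square), "cx", "cy" (the principal point, pixels), "k1" (the pictures are not rectified: a ray, as slopes to the right and down, at radius r is drawn at 1 + k1 r^2 times it, then the intrinsics apply), "R" (3x3) and "t" (3): a world point X has camera coordinates R X + t. Camera axes: x right, y down, z forward; pixel columns grow to the right and rows downward; lengths in m; the calibration is good to about 2 mm. A picture is of the moment at which its call begins. There is no depth.
- job_done(): hands the job in, once; it reports no verdict.
The state is a dict: "time": time; "q": joint angles; "joint_velocities": joint speeds; "tau": joint torques, N m; "ee_pos": TCP position; "tool_rot": TCP orientation; "contact_force": force on the tool from outside, world axes, zero at the start; "moment": the same for the moment, N m; "opening": finger opening in m.
Only numpy, scipy, OpenCV 4.12 (cv2) and the standard library are available. Lean on these libraries where they do the work, as an engineer would, in place of code of your own. Each camera call takes 0.05 s, during which the arm holds its last target. There are 200 camera calls.

### The job

Draw back the bolt of the lathe's blank magazine, lift the cover off its pins and lay it flat on the middle of the rubber mat; then roll every leather-wrapped wooden handle blank that lies on the bench in through the magazine's open end, lying side by side across the lane, without lifting any over the rails. Then seat the cover back on its pins, ear under the bolt, slide the bolt fully home into its keeper, and leave the other things on the bench where they are.

Things in the scene. Friction and masses are not known exactly. Their poses are not given: they have to be found in the camera images.
- magazine: the lathe's blank magazine: aluminium tray fixed to the bench, no floor of its own. Origin on the bench, mid lane. Blanks lie along its x and come in moving towards +y. Side rails at x = +-66 to +-88 mm, y = -70 to 70 mm; end stop, inner face at y = 62 mm; all 34 mm high. Open above and at the -y end, where splayed guides 20 mm high (y = -70 to -102 mm) widen the 132 mm lane to 156 mm
- seat (a point): point on the magazine (0, 0, 34 mm above the bench) where the cover's origin lies when it is seated; axes as the magazine's. A pointed steel pin, 8 mm thick, stands 14 mm above each rail, at (77, 45) and (-77, -45) mm from here
- ear_seat (a point): point on the magazine (x = -108, y = 30, z = 34 mm) where point cover_ear lies when the cover is seated the right way round
- mouth (a point): middle of the magazine's open end on the bench, between the rails' ends (y = -70 mm in the magazine's frame); axes as the magazine's
- keeper (a point): middle of the brass keeper (x = -107, y = 64, z = 46 mm in the magazine's frame). Outside the -x rail, at x = -94 to -120 mm, stand the keeper's block (y = 53 to 75 mm) and the bolt's barrel block (y = -115 to 7 mm), both 41 mm high, with brass saddles up to z = 57 mm at y = -105, 0 and 64 mm
- bolt (a joint): travel of the steel barrel bolt along the magazine's +y, in m: 0 = fully withdrawn, 8 mm clear of the cover's ear; 0.060 = fully home, its 10 mm rod (axis at x = -107, z = 46 mm) over the ear and in the keeper. Rubs with about 2.5 N, stays where it is left. Starts nearly or fully home
- bolt_knob (a point): top of the bolt's upright black knob, 84 mm above the bench: 12 mm thick, free for 27 mm below this point; it lies at x = -107 mm, y = -74 mm + the bolt's travel in the magazine's frame; axes as the magazine's
- cover: loose steel hood, 0.35 kg, starts seated, axes as the magazine's. Origin: middle of the underside of its top plate (178 x 156 x 4 mm; 14 mm pin holes at (77, 45) and (-77, -45) mm). Flanges 100 mm long hang 14 mm down at y = +-76 mm and close the open end; it stands level on them, origin 14 mm up. Handle: black bar on top, in the middle, 60 mm along x, 18 mm thick in y, z = 4 to 34 mm
- cover_ear (a point): on the underside of the cover's ear, at (-108, 30, 0) mm in the cover's frame. The ear, 36 mm wide and 4 mm thick, sticks out to x = -128 mm and lies under the bolt when seated
- mat: thin black rubber mat fixed to the bench, 250 mm along its x, 190 mm along its y, 3 mm thick; origin on the bench under its centre; starts bare
- blank_1: cue-handle blank: round maple rod 28 mm thick, 120 mm long, about 60 g, with a flush dark leather wrap round its middle; may be absent (two to four are there, all alike). Origin mid axis, 14 mm above the bench as it lies; own x = its axis. They start in a row before the magazine's open end, about 80 mm apart or more, roughly square to the lane. It rolls with some resistance and soon stops
- blank_2: cue-handle blank: round maple rod 28 mm thick, 120 mm long, about 60 g, with a flush dark leather wrap round its middle; may be absent (two to four are there, all alike). Origin mid axis, 14 mm above the bench as it lies; own x = its axis. They start in a row before the magazine's open end, about 80 mm apart or more, roughly square to the lane. It rolls with some resistance and soon stops
- blank_3: cue-handle blank: round maple rod 28 mm thick, 120 mm long, about 60 g, with a flush dark leather wrap round its middle; may be absent (two to four are there, all alike). Origin mid axis, 14 mm above the bench as it lies; own x = its axis. They start in a row before the magazine's open end, about 80 mm apart or more, roughly square to the lane. It rolls with some resistance and soon stops
- blank_4: cue-handle blank: round maple rod 28 mm thick, 120 mm long, about 60 g, with a flush dark leather wrap round its middle; may be absent (two to four are there, all alike). Origin mid axis, 14 mm above the bench as it lies; own x = its axis. They start in a row before the magazine's open end, about 80 mm apart or more, roughly square to the lane. It rolls with some resistance and soon stops
- chuck_key: T-handled lathe chuck key, dark steel, 75 x 70 mm, 18 mm high, lying on the bench beside the row of blanks; origin under it. Bystander.
- ferrule: short brass ferrule ring, 30 mm across, 22 mm high, standing on the bench beside the row of blanks; origin under its centre. Bystander.
- oil: white oil bottle, 48 mm across, 110 mm high; origin under its centre. Bystander.
- caliper: steel caliper with black slide, lying flat, 200 mm long, 12 mm high; origin under its middle. Bystander.
- wrench: steel spanner lying flat; origin under its middle. Bystander.
- mug: white mug, 76 mm across, 90 mm high; origin under its centre. Bystander.
- tip_tray: clear divided tray, 90 x 130 mm, 45 mm high; origin under its centre. Bystander.
Mind the look-alikes: they are no part of the job. Leave any white look-alike of the blank_4 alone.

How it is judged:
On the way, in this order (a step that is already met when the one before it is completed fails the run):
1. the bolt is drawn back, clear of the cover's ear (travel under 7 mm), with the cover still on (value of joint bolt below 0.007 m and distance between cover and seat below 0.006 m and distance between cover_ear and ear_seat below 0.008 m), for 0.1 s.
2. the cover lies flat on the mat, its middle within 45 mm of the mat's middle, let go (horizontal distance between cover and mat below 0.045 m and height (world z) of cover below 0.021 m and angle between cover's own z axis and vertical below 0.05 rad and contact force between cover and the fingers below 0.1 N), for 0.3 s.
3. all blanks lie inside the magazine (y of blank_1 in the frame of magazine between -0.059 and 0.064 m and x of blank_1 in the frame of magazine between -0.02 and 0.02 m and height (world z) of each of blank_1, blank_2, blank_3, blank_4 below 0.022 m and angle between the x axis of each of blank_1, blank_2, blank_3, blank_4 and the x axis of magazine, either way round below 0.3 rad and y of blank_2 in the frame of magazine between -0.059 and 0.064 m and x of blank_2 in the frame of magazine between -0.02 and 0.02 m and y of blank_3 in the frame of magazine between -0.059 and 0.064 m and x of blank_3 in the frame of magazine between -0.02 and 0.02 m and y of blank_4 in the frame of magazine between -0.059 and 0.064 m and x of blank_4 in the frame of magazine between -0.02 and 0.02 m), for 0.3 s.
4. the cover is seated on its pins, the bolt still drawn back (all of step 3 and distance between cover and seat below 0.006 m and distance between cover_ear and ear_seat below 0.008 m and value of joint bolt below 0.015 m), for 0.2 s.
5. the bolt is home in its keeper (value of joint bolt above 0.055 m and distance between cover and seat below 0.006 m and distance between cover_ear and ear_seat below 0.008 m), for 0.2 s.
At the end, for the whole second after the job is handed in: every blank lies inside the magazine (centre at most 59 mm to the open side of its middle, within 20 mm of the lane's middle and 0.3 rad of square); cover seated (origin within 6 mm of seat, ear within 8 mm of ear_seat); bolt travel over 55 mm; all at rest (all of step 3 and all of step 5 and linear speed of cover below 0.02 m/s and velocity of joint bolt below 0.01 m/s); the robot touches nothing.
It fails at once if a blank is lifted as high as the rails (its axis more than 46 mm above the bench) (height (world z) of any of blank_1, blank_2, blank_3, blank_4 above 0.046 m).
It fails at once if a bystander is moved by more than 40 mm (distance of any of chuck_key, ferrule, oil, caliper, wrench, mug, tip_tray from where it was at the start of the episode above 0.04 m).
Of blank_1, blank_2, blank_3, blank_4 only 2 to 4 are there at a start; the rules pass over those that are not, and their reading is None.
At some moment in a run one of blank_1, blank_2, blank_3, blank_4 may be knocked a few centimetres aside while the robot is not near it.
Once in a run the grip may slacken for a moment while it holds something.
It also fails if it takes over 210 s, if anything falls off the work surface, if the arm or the gripper's body presses on something with over 40 N, if the wrist force passes 120 N, or if a joint passes its speed limit or range.

## Working session

There is one attempt and no reset: what is moved stays moved. The work goes in short steps, Python scripts to look and compute and a shell command to move; the robot and the scene stay as the last step left them, time stands still between calls to the robot, and variables do not carry over. Pictures are saved under pics/ and viewed, about 12 in all and at most 16, crops included, and the job is handed in when it is done.

```bash
ls; mkdir -p pics
python3 - <<'E'
from cell import observe,capture
import cv2
o=observe();print(o)
for n in("scene","top"):
    c=capture(n);cv2.imwrite(f"pics/{n}0.png",c["frame"][:,:,::-1]);print({k:v for k,v in c.items() if k!="frame"})
E
```

```text
pics
{'time': 0.0, 'q': array([1.20619192e+00, 4.87249130e-02, 9.75936147e-02, 1.62199185e+00,
       1.56484381e-05, 1.44297739e+00]), 'joint_velocities': array([-0.0001409 ,  0.00195054, -0.00129791,  0.00066154, -0.00133362,
       -0.00011305]), 'tau': array([ 3.23510276e-04, -3.38783956e+01,  3.20013893e+01,  2.03989696e-02,
       -8.44300894e-05,  7.21170323e-06]), 'ee_pos': array([0.12309917, 0.51015085, 0.40352801]), 'tool_rot': array([-3.13928681e+00, -3.12123551e-04,  2.90480681e+00]), 'contact_force': array([-0.51883056, -0.00132058, -0.31827047]), 'moment': array([ 0.05161253, -0.05282821, -0.01355582]), 'opening': 0.08546298644805153}
{'vfov': 43.67045985200072, 'cx': 285.3390551814433, 'cy': 207.46185101920528, 'k1': -0.15561002502942878, 'R': array([[-0.26322836,  0.96472474, -0.00412474],
       [ 0.77235435,  0.20817365, -0.60011039],
       [-0.57808268, -0.16115183, -0.79990656]]), 't': array([ 0.05330142, -0.35303328,  1.70990662])}
{'vfov': 53.414305456379715, 'cx': 278.1100033360723, 'cy': 205.22051597135692, 'k1': 0.014068029424288305, 'R': array([[-0.01819304, -0.99981964,  0.00544938],
       [-0.9810357 ,  0.01679879, -0.19309779],
       [ 0.19297142, -0.00885907, -0.98116438]]), 't': array([0.06930587, 0.53115167, 1.10160025])}
```

Run:
```python
import cv2
for n in("scene","top"):
    i=cv2.imread(f"pics/{n}0.png");cv2.imwrite(f"pics/{n}0b.png",cv2.resize(i,(800,600),interpolation=cv2.INTER_CUBIC))
```

```text
(no output)
```

View pics/scene0b.png

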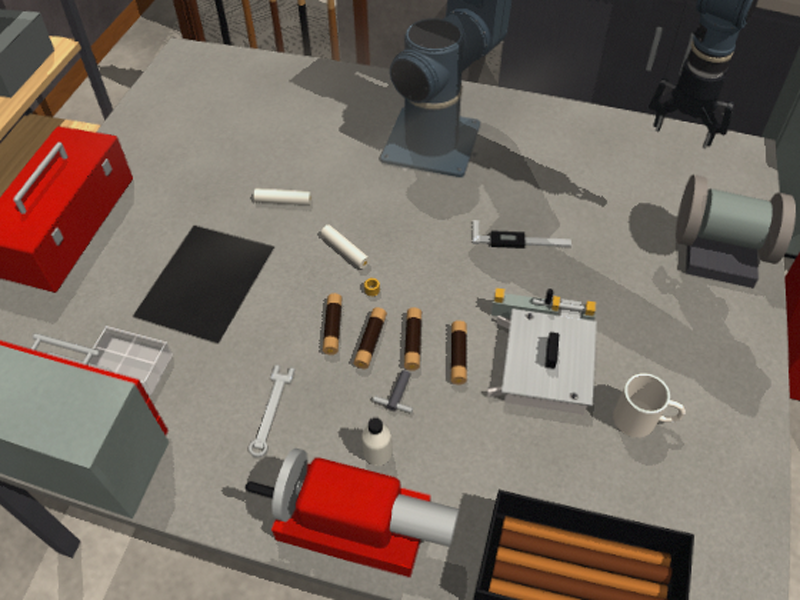

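View pics/top0b.png

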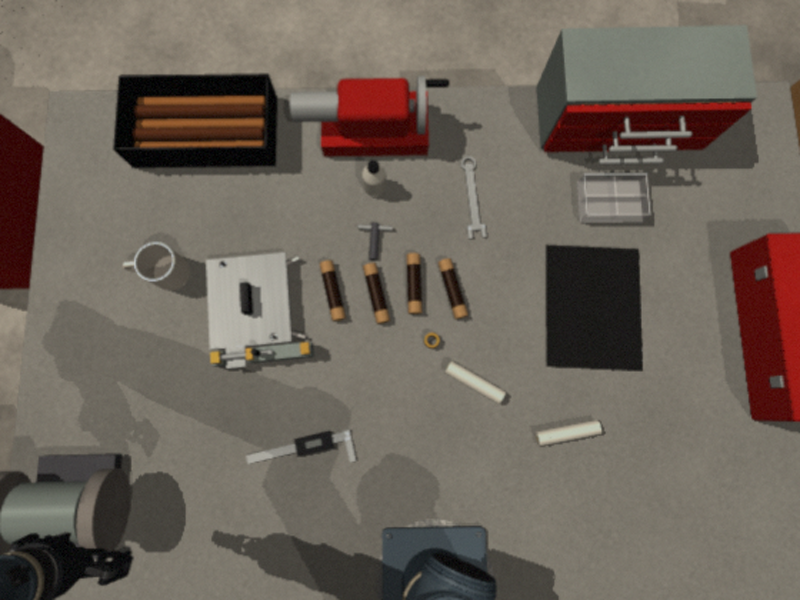

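```bash
cat > h.py <<'E'
import numpy as np, cv2
from scipy.spatial.transform import Rotation as Ro
from cell import observe,capture
def proj(c,X):
    X=np.atleast_2d(X)@c["R"].T+c["t"]; s=X[:,:2]/X[:,2:]
    f=210/np.tan(np.radians(c["vfov"]/2)); r2=(s**2).sum(1,keepdims=True)
    return s*(1+c["k1"]*r2)*f+[c["cx"],c["cy"]]
def unproj(c,uv,z):
    uv=np.atleast_2d(uv).astype(float); f=210/np.tan(np.radians(c["vfov"]/2))
    d=(uv-[c["cx"],c["cy"]])/f; s=d.copy()
    for _ in range(20): s=d/(1+c["k1"]*(s**2).sum(1,keepdims=True))
    D=np.c_[s,np.ones(len(s))]@c["R"]; o=-c["R"].T@c["t"]
    return o+D*((np.asarray(z)-o[2])/D[:,2])[:,None] if np.ndim(z) else o+D*((z-o[2])/D[:,2:])
E
python3 - <<'E'
from h import *
c=capture("top");s=capture("scene")
k=560/800
P=lambda p,z:unproj(c,np.array(p)*k,z)[:, :2].round(3).tolist()
print("saddles",P([(215,357),(252,352),(305,348)],.057))
print("cover c",P([(207,259),(285,252),(292,338),(212,350)],.038))
print("mat",P([(546,245),(638,248),(643,369),(547,366)],.003), "handle",P([(246,298)],.068))
print("oil",P([(375,185)],.0),"mug",P([(158,280)],0),"ferr",P([(432,341)],.022),"key",P([(375,228),(375,258)],.01),"white",P([(447,366),(503,400),(538,438),(602,428)],.014),"calip",P([(335,440),(350,460),(247,460)],.006))
print("wrench",P([(470,160),(480,235)],.005),'tray',P([(578,190),(650,220)],.0))
a=cv2.resize(c["frame"][160:265,130:235],(400,400),interpolation=cv2.INTER_CUBIC)
b=cv2.resize(s["frame"][195:300,330:435],(400,400),interpolation=cv2.INTER_CUBIC)
cv2.imwrite("pics/m1.png",np.hstack([a,b])[:,:,::-1])
# blanks
for n,im in(("top",c),("scene",s)):
    hsv=cv2.cvtColor(im["frame"],cv2.COLOR_RGB2HSV)
    m=cv2.inRange(hsv,(8,100,90),(20,230,255)); nn,l,st,ce=cv2.connectedComponentsWithStats(m)
    print(n,[(ce[i].round(1).tolist(),int(st[i,4]),unproj(im,ce[i],.016)[0,:2].round(3).tolist()) for i in range(1,nn) if 15<st[i,4]<400])
E
```

```text
saddles [[0.415, 0.405], [0.423, 0.336], [0.429, 0.236]]
cover c [[0.61, 0.434], [0.622, 0.281], [0.45, 0.264], [0.43, 0.417]]
mat [[0.637, -0.247], [0.628, -0.435], [0.382, -0.421], [0.391, -0.233]] handle [[0.525, 0.347]]
oil [[0.774, 0.102]] mug [[0.578, 0.543]] ferr [[0.442, -0.006]] key [[0.677, 0.103], [0.614, 0.103]] white [[0.393, -0.035], [0.326, -0.141], [0.254, -0.204], [0.27, -0.327]] calip [[0.257, 0.184], [0.219, 0.155], [0.223, 0.351]]
wrench [[0.825, -0.099], [0.66, -0.113]] tray [[0.756, -0.323], [0.688, -0.467]]
top [([557.1, 71.6], 100, [0.937, -0.793]), ([140.4, 100.3], 337, [0.865, 0.465]), ([288.9, 180.7], 67, [0.611, 0.027]), ([311.5, 185.0], 70, [0.597, -0.038]), ([228.1, 186.0], 65, [0.598, 0.202]), ([258.6, 188.0], 67, [0.591, 0.115]), ([289.9, 214.3], 75, [0.512, 0.027]), ([321.6, 217.4], 78, [0.502, -0.063]), ([235.6, 218.9], 74, [0.502, 0.181]), ([266.7, 220.8], 74, [0.495, 0.093]), ([301.8, 237.8], 70, [0.445, -0.005]), ([213.0, 243.1], 59, [0.434, 0.244]), ([173.9, 247.2], 42, [0.425, 0.352])]
scene [([175.4, 16.8], 92, [-0.334, -0.591]), ([210.8, 1.3], 16, [-0.472, -0.495]), ([233.6, 19.2], 127, [-0.37, -0.363]), ([260.2, 200.3], 99, [0.445, -0.005]), ([349.2, 206.2], 59, [0.402, 0.235]), ([233.7, 208.9], 63, [0.493, -0.066]), ([388.8, 211.4], 46, [0.391, 0.343]), ([412.9, 215.3], 62, [0.387, 0.409]), ([264.8, 219.1], 71, [0.503, 0.025]), ([289.6, 218.9], 68, [0.485, 0.089]), ([320.9, 228.2], 67, [0.493, 0.177]), ([231.0, 241.1], 126, [0.594, -0.04]), ([253.5, 250.9], 124, [0.607, 0.026]), ([288.1, 252.1], 129, [0.587, 0.112]), ([320.7, 261.9], 126, [0.594, 0.2])]
```

View pics/m1.png

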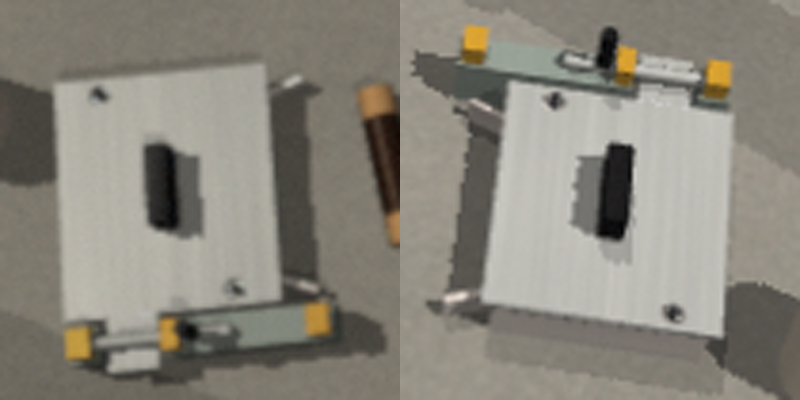

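Run:
```python
from h import *
from scipy.optimize import least_squares
c=capture("top");s=capture("scene");k=105/400
T=[((89,78,38),(54,83)),((89,-78,38),(266,64)),((-89,-78,38),(282,303)),((-89,78,38),(64,322)),((77,45,42),(98,95)),((-77,-45,42),(234,288)),((-107,64,57),(77,341)),((-107,-105,57),(318,317))]
S=[((-89,-78,38),(110,82)),((-89,78,38),(333,115)),((89,78,38),(322,335)),((89,-78,38),(83,300)),((-77,-45,42),(155,99)),((77,45,42),(273,313)),((-107,64,57),(318,70)),((-107,-105,57),(76,37))]
def w(p,X):
    a=p[2];X=np.array(X)/1000;R=np.array([[np.cos(a),-np.sin(a),0],[np.sin(a),np.cos(a),0],[0,0,1]])
    return X@R.T+[p[0],p[1],0]
def res(p,sets):
    return np.concatenate([(proj(cm,w(p,[q[0] for q in L]))-(np.array([q[1] for q in L])*k+o)) for cm,L,o in sets])
A=(c,T,np.array([130,160.]));B=(s,S,np.array([330,195.]))
for st in([A],[B],[A,B]):
    f=least_squares(lambda p:res(p,st).ravel(),[.52,.35,0],loss="soft_l1")
    print(f.x.round(4),np.abs(f.fun).max().round(2))
p=f.x;print(res(p,[A,B]).round(1).tolist())
np.save("mag.npy",p)
# knob: 2-view triangulation by travel
kn=((183,322),(209,33))
for t in(.0,.03,.06): print(t,[((proj(cm,w(p,[[-107,-74+t*1000,84]]))-o)/k).round(0).tolist() for cm,L,o in(A,B)])
ip=lambda q:(np.array(q)-p[:2])@np.array([[np.cos(p[2]),-np.sin(p[2])],[np.sin(p[2]),np.cos(p[2])]])
tb=dict(b1=((.611,.027),(.512,.027)),b2=((.597,-.038),(.502,-.063)),b3=((.598,.202),(.502,.181)),b4=((.591,.115),(.495,.093)))
for n,(a,b) in tb.items():
    a,b=ip(a),ip(b);print(n,((a+b)/2).round(3),np.arctan2((a-b)[1],(a-b)[0]).round(3))
m=np.array([[0.637,-0.247],[0.628,-0.435],[0.382,-0.421],[0.391,-0.233]]);print("mat",m.mean(0))
```

```text
[0.5263 0.3504 0.0832] 0.63
[0.5263 0.3518 0.0843] 0.73
[0.5263 0.3511 0.0839] 0.8
[[-0.1, 0.1], [-0.4, -0.3], [-0.3, -0.7], [-0.1, 0.1], [-0.1, -0.4], [-0.3, 0.0], [-0.2, 0.6], [-0.5, 0.5], [-0.5, -0.5], [-0.2, -0.6], [-0.1, 0.6], [-0.8, 0.3], [-0.1, -0.4], [-0.1, -0.7], [0.0, 0.7], [-0.3, 0.2]]
0.0 [[[265.0, 319.0]], [[124.0, 20.0]]]
0.03 [[[222.0, 324.0]], [[168.0, 26.0]]]
0.06 [[[178.0, 328.0]], [[211.0, 33.0]]]
b1 [ 0.008 -0.326] -0.084
b2 [-0.011 -0.402] 0.173
b3 [ 0.01  -0.161] 0.132
b4 [-0.004 -0.248] 0.141
mat [ 0.5095 -0.334 ]
```

```bash
cat >> h.py <<'E'
MP=np.array([.5263,.3511]);MY=.084
def m2w(x,y):
    c,s=np.cos(MY),np.sin(MY);return MP+[c*x-s*y,s*x+c*y]
def w2m(q):
    c,s=np.cos(MY),np.sin(MY);d=np.asarray(q)[...,:2]-MP;return np.stack([c*d[...,0]+s*d[...,1],-s*d[...,0]+c*d[...,1]],-1)
def go(xy,z,yaw):
    "tool-frame shift (mm) and turn to TCP target"
    o=observe();R0=Ro.from_euler("xyz",o["tool_rot"]);R1=Ro.from_euler("xyz",[np.pi,0,yaw])
    d=R0.inv().apply(np.r_[xy,z]-o["ee_pos"])*1000
    print("at mag",(w2m(o["ee_pos"])*1000).round(1),"z",(o["ee_pos"][2]*1000).round(1),"rot",o["tool_rot"].round(3),"F",o["contact_force"].round(1),"op",round(o["opening"]*1000,1),"t",o["time"])
    print("move",d.round(1),(R0.inv()*R1).as_rotvec().round(4))
E
python3 -c "
from h import *
go(m2w(-.107,-.0145),.300,np.pi+MY)"
```

```text
at mag [-388.4  192.4] z 404.2 rot [-3.141 -0.     2.905] F [-0.1  0.8 -1. ] op 85.5 t 0.3
move [-332.3 -107.6  104.3] [-9.000e-04 -3.000e-04 -3.208e-01]
```

```bash
python3 -m pendant '[-25,-8,8,0,0,-0.03, -66,-22,20,0,0,-0.08, -110,-35,34,0,0,-0.12, -150,-50,48,0,0,-0.16, -192,-64,62,0,0,-0.2, -235,-78,76,0,0,-0.25, -275,-90,88,0,0,-0.29, -310,-102,100,0,0,-0.321, -332,-107.6,104.3,0,0,-0.321, -332,-107.6,104.3,0,0,-0.321]' 50; python3 -m pendant '[-332,-107.6,104.3,0,0,-0.321]' >/dev/null 2>&1 --help; python3 -c "
from h import *
go(m2w(-.107,-.0145),.234,np.pi+MY)
c=capture('scene');cv2.imwrite('pics/a.png',cv2.resize(c['frame'][120:300,300:520],(660,540))[:,:,::-1])"
```

```text
time: 1.3
ee_pos: [0.4226, 0.326, 0.299]
tool_rot: [-3.14, -0.001, -3.062]
contact_force: [0.2, 0.8, -0.2]
opening: 0.0497
at mag [-105.4  -16.3] z 299.0 rot [-3.140e+00 -1.000e-03 -3.062e+00] F [ 0.2  0.8 -0.2] op 49.7 t 1.3
move [ 1.5  1.9 65. ] [-0.0015 -0.0011 -0.0042]
```

View pics/a.png

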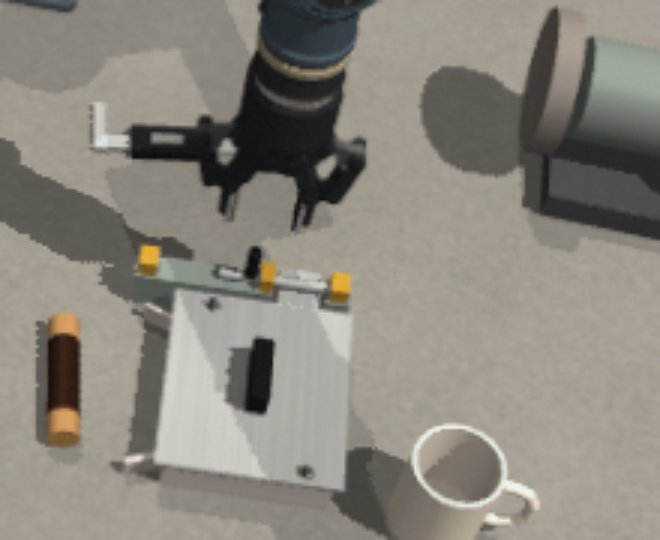

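The gripper hovers over the knob (about pixel 253,262 in the crop), jaws along the bolt.

```bash
python3 -m pendant '[1.5,2,15,0,0,-0.004, 1.5,2,35,0,0,-0.004, 1.5,2,55,0,0,-0.004, 1.5,2,65,0,0,-0.004, 1.5,2,65,0,0,-0.004]' 50; python3 -m pendant '[0,0,0,0,0,0, 0,0,0,0,0,0, 0,0,0,0,0,0, 0,0,0,0,0,0, 0,0,0,0,0,0, 0,0,0,0,0,0, 0,0,0,0,0,0]' 0; python3 -c "
from h import *
go(m2w(-.107,-.074),.234,np.pi+MY)"
```

```text
time: 1.85
ee_pos: [0.4171, 0.3299, 0.2331]
tool_rot: [-3.14, -0.004, -3.051]
contact_force: [-0.1, -0.7, 1.0]
opening: 0.0502
time: 2.55
ee_pos: [0.4195, 0.3284, 0.237]
tool_rot: [-3.137, 0.002, -3.055]
contact_force: [-0.2, -6.1, 3.8]
opening: 0.0097
at mag [-108.3  -13.7] z 237.0 rot [-3.137e+00  2.000e-03 -3.055e+00] F [-0.2 -6.1  3.8] op 9.7 t 2.55
move [ -1.1 -60.3   3.3] [-0.0046  0.0019  0.0028]
```

```bash
python3 -m pendant '[0,-6,0,0,0,0, 0,-13,0,0,0,0, 0,-20,0,0,0,0, 0,-27,0,0,0,0, 0,-34,0,0,0,0, 0,-41,0,0,0,0, 0,-48,0,0,0,0, 0,-54,0,0,0,0, 0,-59,0,0,0,0, 0,-59,0,0,0,0]'; python3 -c "
from h import *
go(m2w(-.107,-.074),.234,np.pi+MY)
c=capture('scene');cv2.imwrite('pics/b.png',cv2.resize(c['frame'][120:300,300:520],(660,540))[:,:,::-1])"
```

```text
time: 3.55
ee_pos: [0.4245, 0.2704, 0.2369]
tool_rot: [3.141, 0.002, -3.054]
contact_force: [-2.7, 0.2, 6.9]
opening: 0.0095
at mag [-108.2  -71.9] z 236.9 rot [ 3.141e+00  2.000e-03 -3.054e+00] F [-2.7  0.2  6.9] op 9.5 t 3.55
move [-1.2 -2.1  2.9] [0.0008 0.0018 0.0035]
```

View pics/b.png

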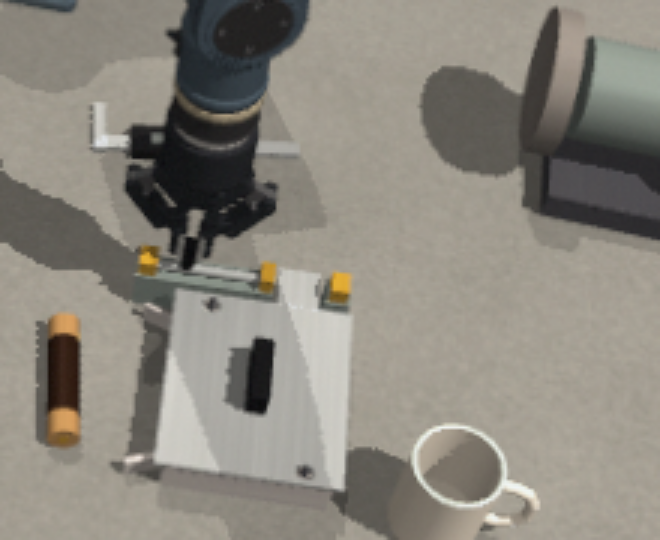

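```bash
python3 -m pendant '[0,-1,0,0,0,0, 0,-2,0,0,0,0, 0,-2,0,0,0,0, 0,-2,0,0,0,0]'; python3 -m pendant '[0,0,0,0,0,0, 0,0,0,0,0,0, 0,0,-5,0,0,0, 0,0,-20,0,0,0, 0,0,-40,0,0,0, 0,0,-63,0,0,0, 0,0,-63,0,0,0]' 40; python3 -m pendant '[-15,10,0,0,0,0, -40,27,0,0,0,0, -65,44,0,0,0,0, -90,60,0,0,0,0, -108,74,0,0,0,0, -108,74,0,0,0,0, -108,74,0,0,0,0]' 60;python3 -c "
from h import *
go(m2w(0,0),.216,np.pi+MY)
c=capture('scene');d=capture('top')
from numpy import hstack
cv2.imwrite('pics/c.png',np.hstack([cv2.resize(c['frame'][140:310,320:480],(400,425)),cv2.resize(d['frame'][140:310,110:270],(400,425))])[:,:,::-1])"
```

```text
time: 4.0
ee_pos: [0.4247, 0.2689, 0.2369]
tool_rot: [3.14, 0.002, -3.053]
contact_force: [-2.2, 2.1, 6.2]
opening: 0.0097
time: 4.7
ee_pos: [0.4257, 0.2693, 0.3021]
tool_rot: [3.14, 0.006, -3.054]
contact_force: [-0.1, 0.6, 0.7]
opening: 0.0399
time: 5.4
ee_pos: [0.5252, 0.3519, 0.2969]
tool_rot: [-3.14, -0.003, -3.053]
contact_force: [-0.9, 0.4, -0.5]
opening: 0.0602
at mag [-1.   0.9] z 296.9 rot [-3.140e+00 -3.000e-03 -3.053e+00] F [-0.9  0.4 -0.5] op 60.2 t 5.4
move [-1.3 -0.8 80.9] [-0.0015 -0.0026  0.0043]
```

View pics/c.png

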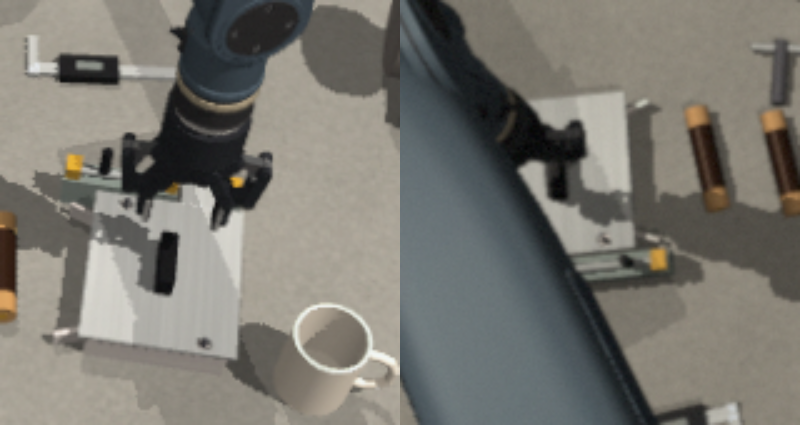

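The bolt knob sits drawn back (left panel 105,160), cover still seated; the fingers straddle the handle.

```bash
python3 -m pendant '[-1,-1,12,0,0,0.004, -1,-1,32,0,0,0.004, -1,-1,52,0,0,0.004, -1,-1,70,0,0,0.004, -1,-1,81,0,0,0.004, -1,-1,81,0,0,0.004]' 60; python3 -m pendant '[0,0,0,0,0,0, 0,0,0,0,0,0, 0,0,0,0,0,0, 0,0,0,0,0,0, 0,0,0,0,0,0, 0,0,0,0,0,0, 0,0,0,0,0,0, 0,0,0,0,0,0]' 0; python3 -c "
from h import *
go(m2w(0,0),.316,np.pi+MY);print(observe()['ee_pos'],observe()['tool_rot'])"
```

```text
time: 6.1
ee_pos: [0.5252, 0.3503, 0.2146]
tool_rot: [-3.14, -0.005, -3.058]
contact_force: [-1.0, 0.3, -0.4]
opening: 0.0601
time: 6.9
ee_pos: [0.5271, 0.3515, 0.2192]
tool_rot: [3.141, 0.003, -3.057]
contact_force: [-0.4, -1.4, 6.2]
opening: 0.017
at mag [0.8 0.3] z 219.2 rot [ 3.141e+00  3.000e-03 -3.057e+00] F [-0.4 -1.4  6.2] op 17.0 t 6.9
move [  0.6  -0.2 -96.8] [0.0006 0.0027 0.0002]
[0.52711593 0.35145049 0.2192343 ] [ 3.14099594e+00  2.72719974e-03 -3.05742339e+00]
```

```bash
python3 -m pendant '[0,0,-5,0,0,0, 0,0,-15,0,0,0, 0,0,-28,0,0,0, 0,0,-43,0,0,0, 0,0,-58,0,0,0, 0,0,-73,0,0,0, 0,0,-88,0,0,0, 0,0,-100,0,0,0, 0,0,-110,0,0,0, 0,0,-110,0,0,0]'; python3 -c "
from h import *
go([.5095,-.334],.33,np.pi-.057)
c=capture('scene');cv2.imwrite('pics/d.png',cv2.resize(c['frame'][100:310,300:540],(600,525))[:,:,::-1])"
```

```text
time: 7.9
ee_pos: [0.527, 0.3515, 0.3299]
tool_rot: [3.14, 0.004, -3.057]
contact_force: [0.5, -0.5, -4.7]
opening: 0.0165
at mag [0.8 0.4] z 329.9 rot [ 3.14   0.004 -3.057] F [ 0.5 -0.5 -4.7] op 16.5 t 7.9
move [  75.1 -681.6   -1.4] [0.0018 0.0034 0.1412]
```

View pics/d.png

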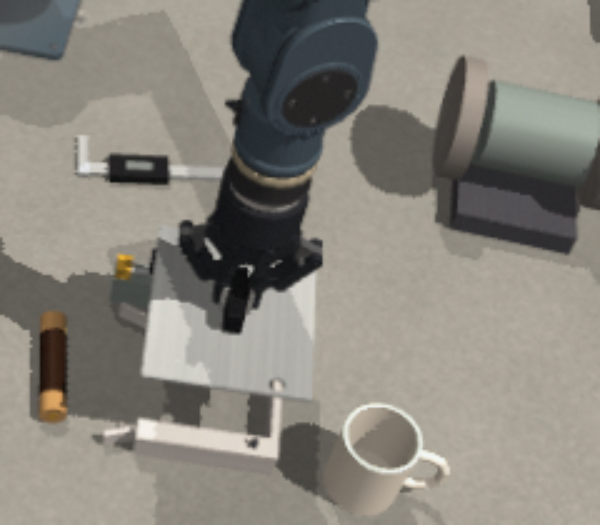

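```bash
python3 -m pendant '[1,-10,0,0,0,0, 3,-30,0,0,0,0, 6,-55,0,0,0,0, 9,-82,0,0,0,0, 12,-110,0,0,0,0, 15,-138,0,0,0,0, 18,-166,0,0,0,0, 22,-194,0,0,0,0, 25,-222,0,0,0,0, 27,-240,0,0,0,0]'; python3 -m pendant '[2,-18,0,0,0,0, 5,-44,0,0,0,0, 8,-70,0,0,0,0, 11,-98,0,0,0,0, 14,-126,0,0,0,0, 17,-154,0,0,0,0, 20,-180,0,0,0,0, 22,-204,0,0,0,0, 24,-224,0,0,0,0, 25,-240,0,0,0,0]'; python3 -m pendant '[2,-15,0,0,0,0.02, 5,-38,0,0,0,0.04, 8,-62,0,0,0,0.06, 11,-86,0,0,0,0.08, 14,-110,0,0,0,0.1, 17,-134,0,0,0,0.12, 20,-158,0,0,0,0.141, 22,-180,0,0,0,0.141, 23,-198,0,0,0,0.141, 23,-202,0,0,0,0.141]'; python3 -c "
from h import *
go([.5095,-.334],.202,np.pi-.057)"
```

```text
time: 8.95
ee_pos: [0.5189, 0.1074, 0.3261]
tool_rot: [-3.14, -0.003, -3.059]
contact_force: [0.3, 0.6, -5.0]
opening: 0.0166
time: 9.95
ee_pos: [0.5141, -0.1329, 0.3262]
tool_rot: [3.141, -0.002, -3.059]
contact_force: [-0.0, -0.4, -4.6]
opening: 0.0167
time: 10.95
ee_pos: [0.5087, -0.3366, 0.3266]
tool_rot: [-3.141, -0.001, 3.082]
contact_force: [-0.0, 0.3, -3.9]
opening: 0.0166
at mag [ -75.2 -683.8] z 326.6 rot [-3.141e+00 -1.000e-03  3.082e+00] F [-0.   0.3 -3.9] op 16.6 t 10.95
move [ -0.7   2.6 124.6] [-0.0003 -0.0008 -0.0023]
```

```bash
python3 -m pendant '[0,2,10,0,0,0, 0,2,28,0,0,0, 0,2,48,0,0,0, 0,2,68,0,0,0, 0,2,86,0,0,0, 0,2,100,0,0,0, 0,2,110,0,0,0, 0,2,117,0,0,0, 0,2,121,0,0,0, 0,2,123,0,0,0]'; python3 -m pendant '[0,0,1,0,0,0, 0,0,1,0,0,0]'; python3 -c "
from h import *
go([.5095,-.334],.202,np.pi-.057)
c=capture('scene');cv2.imwrite('pics/e.png',cv2.resize(c['frame'][100:310,60:300],(600,525))[:,:,::-1])"
```

```text
time: 11.95
ee_pos: [0.5094, -0.3327, 0.2046]
tool_rot: [-3.141, 0.001, 3.085]
contact_force: [-0.8, 0.4, -4.0]
opening: 0.0168
time: 12.15
ee_pos: [0.5095, -0.3329, 0.2041]
tool_rot: [-3.141, 0.001, 3.085]
contact_force: [-0.0, -0.2, -4.5]
opening: 0.0165
at mag [ -74.2 -680.2] z 204.1 rot [-3.141e+00  1.000e-03  3.085e+00] F [-0.  -0.2 -4.5] op 16.5 t 12.15
move [-0.1 -1.1  2.1] [-0.0007  0.001   0.0001]
```

View pics/e.png

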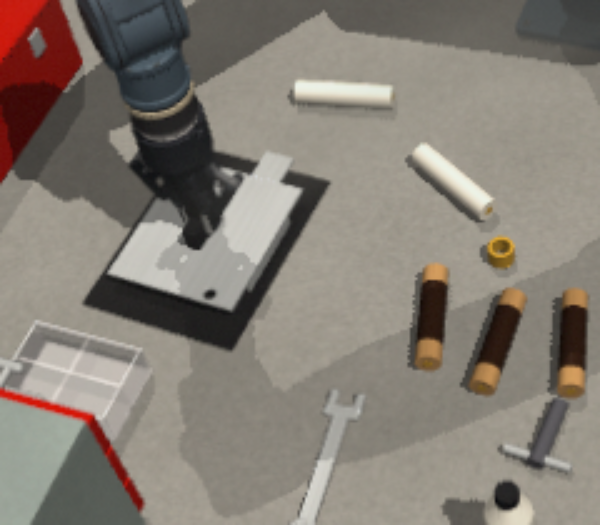

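The cover hangs about 2 mm above the mat, centred on it.

```bash
python3 -m pendant '[0,0,1,0,0,0, 0,0,2,0,0,0, 0,0,2.5,0,0,0, 0,0,2.5,0,0,0]'; python3 -c "
from h import *
go([.5095,-.334],.202,np.pi-.057)"; python3 -m pendant '[0,0,0,0,0,0, 0,0,0,0,0,0, 0,0,0,0,0,0, 0,0,0,0,0,0]' 50; python3 -m pendant '[0,0,-10,0,0,0, 0,0,-30,0,0,0, 0,0,-55,0,0,0, 0,0,-80,0,0,0, 0,0,-100,0,0,0, 0,0,-110,0,0,0]';python3 -c "
from h import *
go(m2w(.010,-.161),.30,np.pi+MY)"
```

```text
time: 12.6
ee_pos: [0.5094, -0.3328, 0.2022]
tool_rot: [-3.141, 0.001, 3.085]
contact_force: [-2.0, 1.0, 2.3]
opening: 0.0166
at mag [ -74.2 -680.1] z 202.2 rot [-3.141e+00  1.000e-03  3.085e+00] F [-2.   1.   2.3] op 16.6 t 12.6
move [-0.2 -1.2  0.2] [-0.0008  0.001   0.0001]
time: 13.0
ee_pos: [0.5094, -0.3327, 0.2009]
tool_rot: [-3.141, 0.0, 3.085]
contact_force: [-0.5, 0.3, 0.2]
opening: 0.0499
time: 13.6
ee_pos: [0.5098, -0.333, 0.3145]
tool_rot: [-3.139, 0.004, 3.085]
contact_force: [0.4, -1.1, 0.1]
opening: 0.05
at mag [ -73.8 -680.3] z 314.5 rot [-3.139  0.004  3.085] F [ 0.4 -1.1  0.1] op 50.0 t 13.6
move [-10.1 526.   13. ] [-0.0033  0.0038 -0.1408]
```

```bash
cat >> h.py <<'E'
def blanks():
    out=[]
    for n in("top","scene"):
        im=capture(n); hsv=cv2.cvtColor(im["frame"],cv2.COLOR_RGB2HSV)
        m=cv2.inRange(hsv,(8,100,90),(20,230,255)); k,l,st,ce=cv2.connectedComponentsWithStats(m)
        e=[w2m(unproj(im,ce[i],.016)[0])*1000 for i in range(1,k) if 15<st[i,4]<200]
        e=np.array([p for p in e if abs(p[0])<85 and -480<p[1]<90]); e=e[np.argsort(-e[:,1])]
        hi=[p for p in e if p[0]>0]; lo=[p for p in e if p[0]<=0]
        print(n,"far ends",np.round(hi).astype(int).tolist(),"near ends",np.round(lo).astype(int).tolist())
        if len(hi)==len(lo):
            for a,b in zip(hi,lo): print("  c",((a+b)/2).round(1),"yaw",np.arctan2((a-b)[1],(a-b)[0]).round(3))
E
python3 -c "
from h import *
blanks()"
```

```text
top far ends [[59, -155], [44, -240], [57, -329], [38, -393]] near ends [[-39, -167], [-53, -255], [-41, -321], [-59, -410]]
  c [  10.  -161.2] yaw 0.127
  c [  -4.2 -247.6] yaw 0.144
  c [   8.1 -324.9] yaw -0.078
  c [ -10.4 -401.6] yaw 0.181
scene far ends [[55, -157], [41, -243], [53, -331], [35, -395]] near ends [[-49, -170], [-63, -258], [-51, -323], [-69, -413]]
  c [   3.1 -163.3] yaw 0.13
  c [ -11.3 -250.1] yaw 0.142
  c [   1.3 -326.8] yaw -0.074
  c [ -17.  -403.9] yaw 0.176
```

```bash
sed -i 's/ce\[i\],.016/ce[i],.025/' h.py; python3 -m pendant '[0,20,0,0,0,-0.02, 0,50,2,0,0,-0.05, -1,85,4,0,0,-0.08, -2,120,6,0,0,-0.11, -3,155,7,0,0,-0.141, -4,190,9,0,0,-0.141, -5,225,10,0,0,-0.141, -6,260,12,0,0,-0.141, -7,290,13,0,0,-0.141, -7,310,13,0,0,-0.141]' 60; python3 -c "
from h import *
go(m2w(.009,-.161),.25,np.pi+MY+.13)"
```

```text
time: 14.7
ee_pos: [0.5331, -0.0214, 0.2959]
tool_rot: [3.14, -0.003, -3.056]
contact_force: [-0.4, -0.4, 0.3]
opening: 0.06
at mag [ -24.4 -371.7] z 295.9 rot [ 3.140e+00 -3.000e-03 -3.056e+00] F [-0.4 -0.4  0.3] op 60.0 t 14.7
move [-34.  210.6  46.1] [ 0.0016 -0.0031 -0.128 ]
```

```bash
python3 -m pendant '[-3,20,0,0,0,-0.03, -9,50,0,0,0,-0.06, -15,85,5,0,0,-0.09, -21,120,12,0,0,-0.128, -27,155,25,0,0,-0.128, -31,185,35,0,0,-0.128, -34,204,44,0,0,-0.128, -34,210.6,46,0,0,-0.128, -34,210.6,46,0,0,-0.128, -34,210.6,46,0,0,-0.128]' 60; python3 -c "
from h import *
go(m2w(.009,-.161),.176,np.pi+MY+.13)
c=capture('scene');cv2.imwrite('pics/f.png',cv2.resize(c['frame'][120:300,220:440],(660,540))[:,:,::-1])"
```

```text
time: 15.7
ee_pos: [0.5499, 0.1885, 0.2517]
tool_rot: [-3.141, -0.001, -2.93]
contact_force: [-0.4, 0.5, -0.1]
opening: 0.06
at mag [   9.9 -164. ] z 251.7 rot [-3.141e+00 -1.000e-03 -2.930e+00] F [-0.4  0.5 -0.1] op 60.0 t 15.7
move [ 0.5  3.2 75.7] [-0.0007 -0.0007 -0.0024]
```

View pics/f.png

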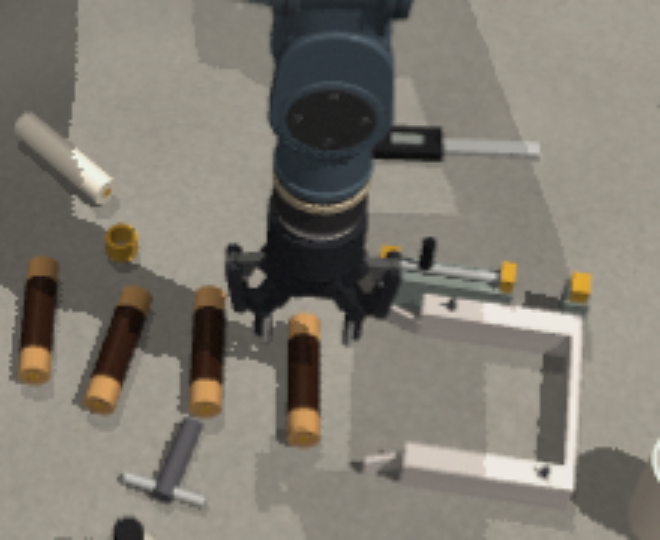

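```bash
python3 -m pendant '[0.5,3,12,0,0,0, 0.5,3,32,0,0,0, 0.5,3,52,0,0,0, 0.5,3,68,0,0,0, 0.5,3,75,0,0,0, 0.5,3,75,0,0,0]' 60; python3 -m pendant '[0,0,0,0,0,0, 0,0,0,0,0,0, 0,0,0,0,0,0, 0,0,0,0,0,0, 0,0,0,0,0,0, 0,0,0,0,0,0]' 24; python3 -c "
from h import *
go(m2w(0,-.161),.177,np.pi+MY)"
```

```text
time: 16.35
ee_pos: [0.5481, 0.1913, 0.1752]
tool_rot: [-3.142, -0.003, -2.93]
contact_force: [-0.6, -0.2, -0.7]
opening: 0.06
time: 16.95
ee_pos: [0.5497, 0.1922, 0.1785]
tool_rot: [-3.141, 0.003, -2.929]
contact_force: [-0.4, -0.2, 5.7]
opening: 0.0258
at mag [  10.  -160.3] z 178.5 rot [-3.141e+00  3.000e-03 -2.929e+00] F [-0.4 -0.2  5.7] op 25.8 t 16.95
move [10.   0.6  1.5] [-1.000e-04  3.000e-03  1.283e-01]
```

```bash
python3 -m pendant '[2,0,-1,0,0,0.03, 5,0,-1,0,0,0.07, 8,0.5,-1,0,0,0.11, 9,0.6,-1,0,0,0.128, 9,0.6,-1,0,0,0.128]'; python3 -m pendant '[0,0,0,0,0,0, 0,0,0,0,0,0, 0,0,-5,0,0,0, 0,0,-25,0,0,0, 0,0,-50,0,0,0, 0,0,-75,0,0,0, 0,0,-75,0,0,0]' 50; python3 -c "
from h import *
go(m2w(0,-.192),.25,np.pi/2+MY);blanks()"
```

```text
time: 17.45
ee_pos: [0.5404, 0.1909, 0.1786]
tool_rot: [3.141, 0.002, -3.057]
contact_force: [0.5, 0.2, 3.2]
opening: 0.0256
time: 18.15
ee_pos: [0.5416, 0.1911, 0.2575]
tool_rot: [3.14, 0.008, -3.057]
contact_force: [1.4, 0.2, 0.6]
opening: 0.0499
at mag [   1.8 -160.7] z 257.5 rot [ 3.14   0.008 -3.057] F [1.4 0.2 0.6] op 49.9 t 18.15
move [  1.9 -31.3   7.5] [0.0069 0.0052 1.5711]
top far ends [[42, -241], [55, -330], [36, -392]] near ends [[-54, -259], [-43, -326], [-60, -413]]
  c [  -6.1 -250.1] yaw 0.183
  c [   5.9 -327.6] yaw -0.041
  c [ -12.3 -402.9] yaw 0.216
scene far ends [[50, -160], [46, -242], [58, -329], [40, -393]] near ends [[-53, -161], [-57, -258], [-46, -324], [-63, -413]]
  c [  -1.2 -160.5] yaw 0.008
  c [  -5.6 -250.1] yaw 0.153
  c [   6.4 -326.6] yaw -0.051
  c [ -11.5 -402.8] yaw 0.193
```

```bash
python3 -m pendant '[1,-12,0,0,0,-0.03, 3,-30,0,0,0,-0.06, 5,-50,0,0,0,-0.1, 7,-70,0,0,0,-0.13, 8,-84,0,0,0,-0.15, 8,-89,0,0,0,-0.15, 8,-89,0,0,0,-0.15, 8,-89,15,0,0,-0.15, 8,-89,30,0,0,-0.15]' 56;  python3 -c "
from h import *
go(m2w(-.006,-.250),.179,np.pi+MY+.15)"
```

```text
time: 19.15
ee_pos: [0.5395, 0.102, 0.2218]
tool_rot: [3.141, 0.0, -2.907]
contact_force: [-1.4, 0.2, -0.1]
opening: 0.0559
at mag [  -7.7 -249.3] z 221.8 rot [ 3.141  0.    -2.907] F [-1.4  0.2 -0.1] op 55.9 t 19.15
move [-1.6 -1.  42.8] [0.0002 0.0005 0.0009]
```

```bash
python3 -m pendant '[-1,-1,12,0,0,0, -1,-1,28,0,0,0, -1,-1,40,0,0,0, -1,-1,42,0,0,0, -1,-1,42,0,0,0]'; python3 -m pendant '[0,0,0,0,0,0, 0,0,0,0,0,0, 0,0,0,0,0,0, 0,0,0,0,0,0, 0,0,0,0,0,0]' 24; python3 -m pendant '[-2,0,-1,0,0,0.03, -4,0,-1,0,0,0.07, -6,-1,-1,0,0,0.11, -6,-1,-1,0,0,0.15, -6,-1,-1,0,0,0.15]'; python3 -m pendant '[0,0,0,0,0,0, 0,0,0,0,0,0, 0,0,-5,0,0,0, 0,0,-25,0,0,0, 0,0,-45,0,0,0, 0,0,-45,0,0,0]' 50; python3 -c "
from h import *
go(m2w(.006,-.327),.222,np.pi+MY-.05);blanks()"
```

```text
time: 19.65
ee_pos: [0.5402, 0.1007, 0.1799]
tool_rot: [3.141, -0.002, -2.907]
contact_force: [0.5, 0.3, 0.1]
opening: 0.056
time: 20.15
ee_pos: [0.5414, 0.1007, 0.1823]
tool_rot: [-3.141, 0.003, -2.907]
contact_force: [-1.3, -0.0, 5.7]
opening: 0.0258
time: 20.65
ee_pos: [0.5469, 0.101, 0.1823]
tool_rot: [-3.142, 0.001, -3.058]
contact_force: [-1.1, 0.6, 3.6]
opening: 0.0255
time: 21.25
ee_pos: [0.5483, 0.1011, 0.2303]
tool_rot: [-3.141, 0.006, -3.057]
contact_force: [0.3, 0.9, 1.1]
opening: 0.0496
at mag [   1.  -250.9] z 230.3 rot [-3.141  0.006 -3.057] F [0.3 0.9 1.1] op 49.6 t 21.25
move [ -5.  -76.1   8.4] [-0.      0.0065  0.0504]
top far ends [[46, -157], [55, -330], [36, -392]] near ends [[-43, -328], [-60, -413]]
scene far ends [[51, -160], [52, -250], [58, -329], [40, -393]] near ends [[-53, -161], [-51, -251], [-43, -327], [-63, -413]]
  c [  -1.1 -160.3] yaw 0.006
  c [   0.6 -250.2] yaw 0.009
  c [   7.9 -327.9] yaw -0.027
  c [ -11.6 -402.8] yaw 0.191
```

```bash
python3 -m pendant '[-1,-12,0,0,0,0.02, -2,-30,0,0,0,0.03, -4,-50,0,0,0,0.05, -6,-68,0,0,0,0.05, -6,-77,0,0,0,0.05, -6,-77,5,0,0,0.05, -6,-77,20,0,0,0.05, -6,-77,38,0,0,0.05, -6,-77,48,0,0,0.05, -6,-77,48,0,0,0.05]' 54; python3 -m pendant '[0,0,0,0,0,0, 0,0,0,0,0,0, 0,0,0,0,0,0, 0,0,0,0,0,0, 0,0,0,0,0,0]' 24; python3 -m pendant '[2,0,-1,0,0,-0.02, 4,0,-1,0,0,-0.04, 7,0,-1,0,0,-0.05, 7,0,-1,0,0,-0.05]'; python3 -m pendant '[0,0,0,0,0,0, 0,0,0,0,0,0, 0,0,-5,0,0,0, 0,0,-25,0,0,0, 0,0,-45,0,0,0, 0,0,-45,0,0,0]' 50; python3 -c "
from h import *
go(m2w(-.012,-.403),.222,np.pi+MY+.19);blanks()"
```

```text
time: 22.35
ee_pos: [0.5574, 0.0256, 0.1756]
tool_rot: [3.141, -0.006, -3.106]
contact_force: [0.6, -0.5, -0.4]
opening: 0.0538
time: 22.85
ee_pos: [0.5597, 0.0248, 0.1799]
tool_rot: [-3.142, 0.002, -3.107]
contact_force: [-0.2, 0.2, 2.8]
opening: 0.0262
time: 23.25
ee_pos: [0.5517, 0.0245, 0.1799]
tool_rot: [-3.142, -0.001, -3.057]
contact_force: [-1.2, -0.1, 1.5]
opening: 0.0259
time: 23.85
ee_pos: [0.5539, 0.0245, 0.2286]
tool_rot: [-3.14, 0.007, -3.057]
contact_force: [0.4, -0.6, 0.4]
opening: 0.0498
at mag [ 1.000e-01 -3.278e+02] z 228.6 rot [-3.14   0.007 -3.057] F [ 0.4 -0.6  0.4] op 49.8 t 23.85
move [ 12.2 -75.2   6.6] [-0.0018  0.0067 -0.1898]
top far ends [[46, -158], [49, -249]] near ends [[-51, -159], [-47, -244]]
  c [  -2.1 -158.6] yaw 0.009
  c [   0.8 -246.3] yaw -0.05
scene far ends [[50, -160], [52, -250], [51, -327], [40, -393]] near ends [[-53, -160], [-52, -249], [-50, -329], [-58, -420]]
  c [  -1.4 -160. ] yaw -0.002
  c [   0.  -249.6] yaw -0.004
  c [   0.4 -327.9] yaw 0.02
  c [  -9.2 -406.2] yaw 0.266
```

```bash
python3 -m pendant '[2,-12,0,0,0,-0.04, 4,-30,0,0,0,-0.09, 7,-50,0,0,0,-0.13, 10,-66,0,0,0,-0.17, 12,-75,0,0,0,-0.19, 12,-75,5,0,0,-0.19, 12,-75,20,0,0,-0.19, 12,-75,38,0,0,-0.19, 12,-75,47,0,0,-0.19, 12,-75,47,0,0,-0.19]' 54; python3 -m pendant '[0,0,0,0,0,0, 0,0,0,0,0,0, 0,0,0,0,0,0, 0,0,0,0,0,0, 0,0,0,0,0,0]' 24; python3 -m pendant '[-2,0,-1,0,0,0.04, -5,-1,-1,0,0,0.09, -8,-1,-1,0,0,0.14, -11,-2,-1,0,0,0.19, -11,-2,-1,0,0,0.19]'; python3 -m pendant '[0,0,0,0,0,0, 0,0,0,0,0,0, 0,0,-5,0,0,0, 0,0,-25,0,0,0, 0,0,-50,0,0,0, 0,0,-75,0,0,0, 0,0,-75,0,0,0]' 50; python3 -c "
from h import *
go(m2w(0,-.194),.26,np.pi/2+MY);blanks()"
```

```text
time: 24.95
ee_pos: [0.5449, -0.0502, 0.1746]
tool_rot: [3.139, -0.005, -2.867]
contact_force: [-0.6, 0.9, 0.7]
opening: 0.0544
time: 25.45
ee_pos: [0.547, -0.0512, 0.1788]
tool_rot: [-3.141, 0.002, -2.867]
contact_force: [-0.6, -0.3, 2.0]
opening: 0.0259
time: 25.95
ee_pos: [0.5579, -0.0502, 0.1789]
tool_rot: [-3.141, 0.0, -3.057]
contact_force: [0.4, -0.1, -1.0]
opening: 0.0262
time: 26.65
ee_pos: [0.5595, -0.0505, 0.2591]
tool_rot: [-3.139, 0.009, -3.057]
contact_force: [0.9, -0.4, -0.3]
opening: 0.0504
at mag [  -0.6 -403. ] z 259.1 rot [-3.139  0.009 -3.057] F [ 0.9 -0.4 -0.3] op 50.4 t 26.65
move [ -0.7 209.   -1.4] [0.0048 0.0089 1.5712]
top far ends [[46, -158], [48, -250], [46, -327]] near ends [[-51, -159], [-49, -249], [-51, -324]]
  c [  -2.2 -158.5] yaw 0.007
  c [  -0.3 -249.6] yaw -0.008
  c [  -2.3 -325.5] yaw -0.025
scene far ends [[51, -160], [52, -250], [51, -327], [51, -401]] near ends [[-53, -160], [-52, -249], [-53, -324], [-51, -406]]
  c [  -1.3 -160. ] yaw -0.001
  c [  -0.  -249.7] yaw -0.005
  c [  -1.1 -325.5] yaw -0.031
  c [-2.000e-01 -4.036e+02] yaw 0.053
```

```bash
python3 -m pendant '[0,12,0,0,0,0.1, 0,32,0,0,0,0.24, 0,55,0,0,0,0.38, 0,78,0,0,0,0.52, 0,100,0,0,0,0.66, 0,124,0,0,0,0.8, 0,148,0,0,0,0.94, 0,172,0,0,0,1.08, 0,194,0,0,0,1.2, 0,207,0,0,0,1.3]' 50; python3 -m pendant '[0,0,0,0,0,0.12, 0,0,0,0,0,0.24, 0,0,0,0,0,0.271, 0,0,0,0,0,0.271]'; python3 -c "
from h import *
go(m2w(0,-.194),.176,np.pi/2+MY)
c=capture('scene');cv2.imwrite('pics/g.png',cv2.resize(c['frame'][120:300,220:440],(660,540))[:,:,::-1])"
```

```text
time: 27.75
ee_pos: [0.5392, 0.1576, 0.2519]
tool_rot: [-3.138, -0.001, 1.923]
contact_force: [-0.5, -0.6, 0.4]
opening: 0.0501
time: 28.15
ee_pos: [0.5395, 0.1561, 0.252]
tool_rot: [-3.138, 0.0, 1.655]
contact_force: [0.7, -0.5, -0.5]
opening: 0.0499
at mag [  -3.2 -195.4] z 252.0 rot [-3.138  0.     1.655] F [ 0.7 -0.5 -0.5] op 49.9 t 28.15
move [ 1.4  3.4 76. ] [-0.0033  0.0003  0.0004]
```

View pics/g.png

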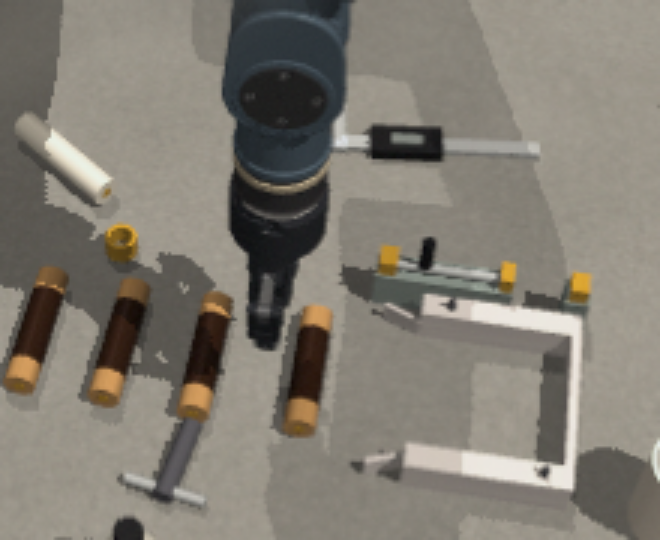

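```bash
python3 -m pendant '[1,3,15,0,0,0, 1,3,38,0,0,0, 1,3,60,0,0,0, 1,3,74,0,0,0, 1,3,76,0,0,0]' 50; python3 -m pendant '[3,0,0,0,0,0, 10,0,0,0,0,0, 20,0,0,0,0,0, 32,0,0,0,0,0, 44,0,0,0,0,0, 56,0,0,0,0,0, 68,0,0,0,0,0, 80,0,0,0,0,0, 90,0,0,0,0,0, 95,0,0,0,0,0]'; python3 -c "
from h import *
go(m2w(0,.021),.176,np.pi/2+MY)
c=capture('scene');cv2.imwrite('pics/i.png',cv2.resize(c['frame'][120:300,220:440],(660,540))[:,:,::-1])"
```

```text
time: 28.7
ee_pos: [0.5415, 0.1571, 0.1742]
tool_rot: [-3.135, 0.0, 1.655]
contact_force: [-0.5, -0.1, -0.5]
opening: 0.05
time: 29.7
ee_pos: [0.535, 0.2533, 0.1778]
tool_rot: [-3.141, -0.0, 1.656]
contact_force: [0.8, -0.6, 0.3]
opening: 0.05
at mag [  0.5 -98.2] z 177.8 rot [-3.141 -0.     1.656] F [ 0.8 -0.6  0.3] op 50.0 t 29.7
move [119.2  -0.3   1.8] [-0.0001 -0.0001  0.0011]
```

View pics/i.png

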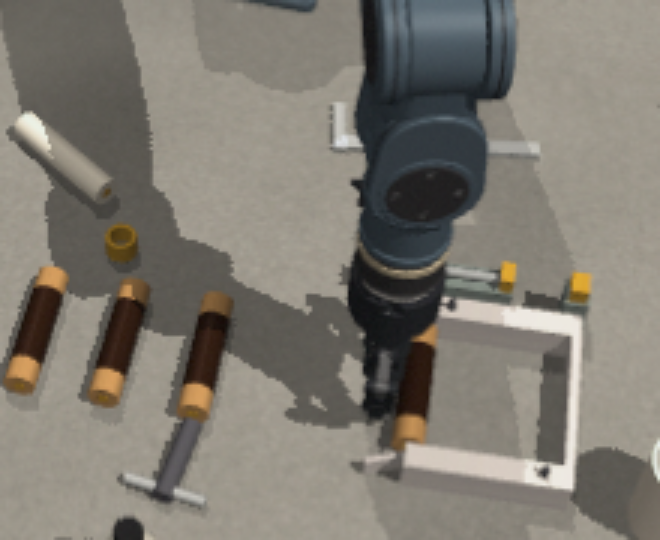

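```bash
python3 -m pendant '[4,0,0,0,0,0, 12,0,0,0,0,0, 24,0,0,0,0,0, 37,0,0,0,0,0, 50,0,0,0,0,0, 63,0,0,0,0,0, 76,0,0,0,0,0, 90,0,0,0,0,0, 102,0,0,0,0,0, 110,0,0,0,0,0]'; python3 -m pendant '[3,0,0,0,0,0, 6,0,0,0,0,0, 7,0,0,0,0,0]';  python3 -c "
from h import *
go(m2w(0,.021),.176,np.pi/2+MY)"; python3 -m pendant '[-3,0,0,0,0,0, -5,0,-6,0,0,0, -5,0,-22,0,0,0, -5,0,-45,0,0,0, -5,0,-70,0,0,0, -5,0,-80,0,0,0]'; python3 -c "
from h import *
go(m2w(0,-.284),.256,np.pi/2+MY);blanks()"
```

```text
time: 30.75
ee_pos: [0.5258, 0.3631, 0.1779]
tool_rot: [3.142, -0.0, 1.656]
contact_force: [-0.4, -0.4, 0.1]
opening: 0.05
time: 31.05
ee_pos: [0.5254, 0.3687, 0.1779]
tool_rot: [-3.141, 0.0, 1.655]
contact_force: [-0.3, 0.5, -0.2]
opening: 0.05
at mag [ 0.6 17.6] z 177.9 rot [-3.141  0.     1.655] F [-0.3  0.5 -0.2] op 50.0 t 31.05
move [ 3.4 -0.6  1.9] [-0.0002  0.0002 -0.0002]
time: 31.65
ee_pos: [0.527, 0.364, 0.263]
tool_rot: [3.135, -0.003, 1.654]
contact_force: [0.9, 0.5, -0.8]
opening: 0.05
at mag [ 1.8 12.8] z 263.0 rot [ 3.135e+00 -3.000e-03  1.654e+00] F [ 0.9  0.5 -0.8] op 50.0 t 31.65
move [-296.8   -1.7    6.1] [ 0.0065 -0.0029 -0.0004]
top far ends [[48, -250], [46, -327], [47, -401]] near ends [[-47, -251], [-51, -324], [-50, -399]]
  c [   0.5 -250.5] yaw 0.011
  c [  -2.3 -325.4] yaw -0.027
  c [  -1.3 -400. ] yaw -0.015
scene far ends [[46, 46], [51, -250], [51, -327], [51, -401]] near ends [[-52, 54], [-52, -250], [-53, -324], [-52, -399]]
  c [-3.3 50.3] yaw -0.079
  c [  -0.4 -250.3] yaw 0.004
  c [  -1.  -325.6] yaw -0.032
  c [  -0.7 -400.1] yaw -0.015
```

```bash
python3 -m pendant '[-12,0,0,0,0,0, -40,0,0,0,0,0, -75,0,0,0,0,0, -112,-1,0,0,0,0, -150,-1,0,0,0,0, -188,-1,0,0,0,0, -226,-1,0,0,0,0, -262,-2,0,0,0,0, -288,-2,0,0,0,0, -296,-2,0,0,0,0]'; python3 -m pendant '[0,0,0,0,0,0, 0,0,10,0,0,0, 0,0,25,0,0,0]'; python3 -c "
from h import *
go(m2w(0,-.283),.177,np.pi/2+MY)"
```

```text
time: 32.75
ee_pos: [0.5477, 0.0654, 0.2558]
tool_rot: [-3.138, 0.001, 1.651]
contact_force: [-0.6, 1.6, -1.2]
opening: 0.05
time: 33.05
ee_pos: [0.5489, 0.0696, 0.2326]
tool_rot: [3.14, -0.0, 1.656]
contact_force: [-0.5, 0.3, -0.4]
opening: 0.0497
at mag [  -1.1 -282.4] z 232.6 rot [ 3.14  -0.     1.656] F [-0.5  0.3 -0.4] op 49.7 t 33.05
move [-0.6  1.  55.6] [ 0.0016 -0.0003  0.0015]
```

```bash
python3 -m pendant '[0,1,12,0,0,0, 0,1,32,0,0,0, 0,1,50,0,0,0, 0,1,55,0,0,0, 0,1,55,0,0,0]'; python3 -m pendant '[3,0,0,0,0,0, 10,0,0,0,0,0, 20,0,0,0,0,0, 32,0,0,0,0,0, 44,0,0,0,0,0, 56,0,0,0,0,0, 68,0,0,0,0,0, 80,0,0,0,0,0, 92,0,0,0,0,0, 104,0,0,0,0,0]'; python3 -m pendant '[12,0,0,0,0,0, 24,0,0,0,0,0, 36,0,0,0,0,0, 48,0,0,0,0,0, 60,0,0,0,0,0, 72,0,0,0,0,0, 84,0,0,0,0,0, 94,0,0,0,0,0, 98,0,0,0,0,0, 100,0,0,0,0,0]'; python3 -c "
from h import *
go(m2w(0,-.006),.178,np.pi/2+MY);blanks()"
```

```text
time: 33.55
ee_pos: [0.5485, 0.0692, 0.1757]
tool_rot: [-3.137, -0.0, 1.656]
contact_force: [0.7, -0.3, -0.2]
opening: 0.05
time: 34.55
ee_pos: [0.5408, 0.1733, 0.1778]
tool_rot: [-3.142, -0.0, 1.655]
contact_force: [0.1, -0.9, -0.1]
opening: 0.0499
time: 35.55
ee_pos: [0.5325, 0.2724, 0.1778]
tool_rot: [-3.142, 0.0, 1.655]
contact_force: [-0.2, 0.2, 0.1]
opening: 0.0499
at mag [ -0.5 -78.9] z 177.8 rot [-3.142  0.     1.655] F [-0.2  0.2  0.1] op 49.9 t 35.55
move [72.9  0.5 -0.2] [-0.0001  0.0002  0.0005]
top far ends [[46, -327], [47, -401]] near ends [[-49, -324], [-50, -399]]
  c [  -1.3 -325.1] yaw -0.031
  c [  -1.3 -400.2] yaw -0.015
scene far ends [[46, 47], [46, -39], [51, -327], [51, -401]] near ends [[-52, 46], [-50, -37], [-52, -324], [-52, -399]]
  c [-3.4 46.7] yaw 0.008
  c [ -2.3 -38.1] yaw -0.019
  c [  -0.8 -325.7] yaw -0.03
  c [  -0.6 -400.1] yaw -0.015
```

```bash
python3 -m pendant '[4,0,0,0,0,0, 12,0,0,0,0,0, 21,0,0,0,0,0, 30,0,0,0,0,0, 39,0,0,0,0,0, 48,0,0,0,0,0, 56,0,0,0,0,0, 63,0,0,0,0,0, 69,0,0,0,0,0, 72,0,0,0,0,0]'; python3 -m pendant '[0,0,0,0,0,0, -3,0,0,0,0,0, -5,0,-6,0,0,0, -5,0,-22,0,0,0, -5,0,-45,0,0,0, -5,0,-70,0,0,0, -5,0,-80,0,0,0]'; python3 -m pendant '[-15,0,0,0,0,0, -50,0,0,0,0,0, -90,0,0,0,0,0, -130,0,0,0,0,0, -170,0,0,0,0,0, -210,0,0,0,0,0, -250,0,0,0,0,0, -290,0,0,0,0,0, -320,0,0,0,0,0, -340,0,0,0,0,0]'; python3 -m pendant '[0,0,0,0,0,0, 0,0,10,0,0,0, 0,0,25,0,0,0]'; python3 -c "
from h import *
go(m2w(0,-.357),.177,np.pi/2+MY);blanks()"
```

```text
time: 36.65
ee_pos: [0.5264, 0.3443, 0.1779]
tool_rot: [-3.142, -0.0, 1.655]
contact_force: [-0.5, -0.1, -0.3]
opening: 0.0497
time: 37.35
ee_pos: [0.5281, 0.339, 0.263]
tool_rot: [3.135, -0.003, 1.654]
contact_force: [0.1, 0.7, 0.8]
opening: 0.0498
time: 38.35
ee_pos: [0.5544, -0.0033, 0.2564]
tool_rot: [-3.139, 0.001, 1.652]
contact_force: [-0.1, -0.1, 0.6]
opening: 0.0498
time: 38.65
ee_pos: [0.5554, 0.0002, 0.2324]
tool_rot: [3.141, -0.0, 1.655]
contact_force: [0.5, 0.1, -0.1]
opening: 0.05
at mag [  -0.4 -352.1] z 232.4 rot [ 3.141 -0.     1.655] F [ 0.5  0.1 -0.1] op 50.0 t 38.65
move [-4.9  0.4 55.4] [ 0.001  -0.0001  0.0005]
top far ends [[49, 33]] near ends [[-49, 33]]
  c [-0.3 33.4] yaw -0.002
scene far ends [[46, 32], [51, -327], [51, -401]] near ends [[-52, 32], [-53, -324], [-53, -404]]
  c [-2.8 32. ] yaw 0.0
  c [  -0.9 -325.5] yaw -0.031
  c [  -1.3 -402.5] yaw 0.031
```

```bash
python3 -m pendant '[-5,0,12,0,0,0, -5,0,32,0,0,0, -5,0,50,0,0,0, -5,0,55,0,0,0, -5,0,55,0,0,0]'; python3 -m pendant '[3,0,0,0,0,0, 10,0,0,0,0,0, 20,0,0,0,0,0, 32,0,0,0,0,0, 44,0,0,0,0,0, 56,0,0,0,0,0, 68,0,0,0,0,0, 80,0,0,0,0,0, 92,0,0,0,0,0, 104,0,0,0,0,0]'; python3 -m pendant '[12,0,0,0,0,0, 24,0,0,0,0,0, 36,0,0,0,0,0, 48,0,0,0,0,0, 60,0,0,0,0,0, 72,0,0,0,0,0, 84,0,0,0,0,0, 96,0,0,0,0,0, 108,0,0,0,0,0, 118,0,0,0,0,0]'; python3 -m pendant '[10,0,0,0,0,0, 18,0,0,0,0,0, 24,0,0,0,0,0, 28,0,0,0,0,0, 30,0,0,0,0,0, 30,0,0,0,0,0]';python3 -c "
from h import *
go(m2w(0,-.034),.178,np.pi/2+MY);blanks()"
```

```text
time: 39.25
ee_pos: [0.5551, -0.0048, 0.1764]
tool_rot: [-3.139, -0.001, 1.655]
contact_force: [-0.6, -0.8, 0.7]
opening: 0.0501
time: 40.25
ee_pos: [0.547, 0.0996, 0.1779]
tool_rot: [-3.142, 0.0, 1.655]
contact_force: [-0.3, 1.3, 0.2]
opening: 0.0501
time: 41.25
ee_pos: [0.5371, 0.2172, 0.1779]
tool_rot: [-3.142, -0.0, 1.655]
contact_force: [0.6, -0.6, 0.5]
opening: 0.0501
time: 41.85
ee_pos: [0.5347, 0.2461, 0.1779]
tool_rot: [-3.142, 0.0, 1.655]
contact_force: [-0.6, -0.3, 0.8]
opening: 0.05
at mag [  -0.4 -105.4] z 177.9 rot [-3.142  0.     1.655] F [-0.6 -0.3  0.8] op 50.0 t 41.85
move [71.4  0.4 -0.1] [-0.      0.0001  0.    ]
top far ends [[48, 51], [47, -401]] near ends [[-49, 48], [-50, -399]]
  c [-1.  49.7] yaw 0.035
  c [  -1.3 -400. ] yaw -0.012
scene far ends [[46, 33], [51, -76], [51, -401]] near ends [[-52, 32], [-49, -70], [-52, -399]]
  c [-2.7 32.6] yaw 0.012
  c [  1.1 -73.4] yaw -0.061
  c [-4.000e-01 -4.002e+02] yaw -0.016
```

```bash
python3 -m pendant '[4,0,0,0,0,0, 12,0,0,0,0,0, 21,0,0,0,0,0, 30,0,0,0,0,0, 39,0,0,0,0,0, 48,0,0,0,0,0, 56,0,0,0,0,0, 63,0,0,0,0,0, 68,0,0,0,0,0, 71,0,0,0,0,0]'; python3 -m pendant '[0,0,0,0,0,0, -3,0,0,0,0,0, -5,0,-6,0,0,0, -5,0,-22,0,0,0, -5,0,-45,0,0,0, -5,0,-70,0,0,0, -5,0,-80,0,0,0]'; python3 -m pendant '[-15,0,0,0,0,0, -55,0,0,0,0,0, -100,0,0,0,0,0, -145,0,0,0,0,0, -190,0,0,0,0,0, -235,0,0,0,0,0, -280,0,0,0,0,0, -325,0,0,0,0,0, -365,0,0,0,0,0, -392,0,0,0,0,0]'; python3 -m pendant '[0,0,0,0,0,0, 0,0,10,0,0,0, 0,0,25,0,0,0]'; python3 -c "
from h import *
go(m2w(0,-.432),.177,np.pi/2+MY);blanks()
c=capture('top');cv2.imwrite('pics/j.png',cv2.resize(c['frame'][140:290,110:350],(720,450))[:,:,::-1])"
```

```text
time: 42.95
ee_pos: [0.5287, 0.3173, 0.1779]
tool_rot: [-3.142, 0.0, 1.655]
contact_force: [0.0, -0.7, -0.3]
opening: 0.05
time: 43.65
ee_pos: [0.5302, 0.3116, 0.2616]
tool_rot: [3.137, -0.002, 1.654]
contact_force: [0.8, 0.1, 0.1]
opening: 0.0499
time: 44.65
ee_pos: [0.5608, -0.0825, 0.256]
tool_rot: [-3.139, 0.0, 1.652]
contact_force: [0.2, 0.8, -0.5]
opening: 0.0501
time: 44.95
ee_pos: [0.5619, -0.0786, 0.2321]
tool_rot: [3.141, -0.0, 1.655]
contact_force: [-0.5, -0.2, 0.4]
opening: 0.0499
at mag [  -0.6 -431.1] z 232.1 rot [ 3.141 -0.     1.655] F [-0.5 -0.2  0.4] op 49.9 t 44.95
move [-0.9  0.6 55.1] [ 0.0005 -0.0002  0.0003]
top far ends [[48, -400]] near ends []
scene far ends [[51, -401]] near ends [[-52, -399]]
  c [  -0.5 -400.1] yaw -0.015
```

View pics/j.png

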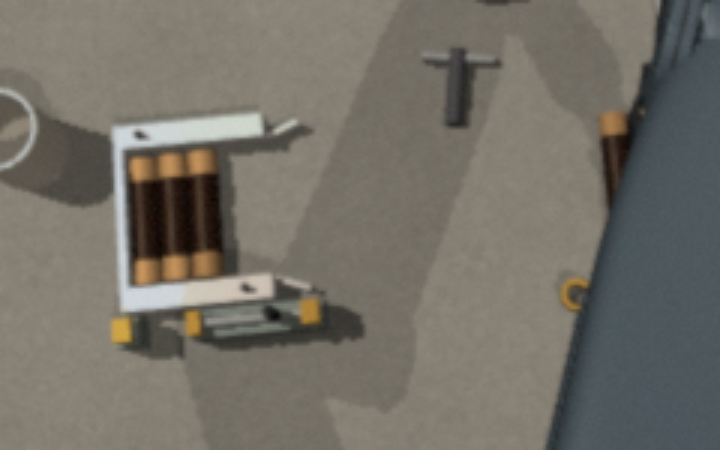

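Three blanks are packed against the end stop, the fourth still out (610,130).

```bash
python3 -m pendant '[0,1,12,0,0,0, 0,1,32,0,0,0, 0,1,50,0,0,0, 0,1,55,0,0,0, 0,1,55,0,0,0]'; python3 -m pendant '[3,0,0,0,0,0, 10,0,0,0,0,0, 20,0,0,0,0,0, 32,0,0,0,0,0, 44,0,0,0,0,0, 56,0,0,0,0,0, 68,0,0,0,0,0, 80,0,0,0,0,0, 92,0,0,0,0,0, 104,0,0,0,0,0]'; python3 -m pendant '[12,0,0,0,0,0, 24,0,0,0,0,0, 36,0,0,0,0,0, 48,0,0,0,0,0, 60,0,0,0,0,0, 72,0,0,0,0,0, 84,0,0,0,0,0, 96,0,0,0,0,0, 108,0,0,0,0,0, 120,0,0,0,0,0]'; python3 -m pendant '[12,0,0,0,0,0, 24,0,0,0,0,0, 36,0,0,0,0,0, 48,0,0,0,0,0, 60,0,0,0,0,0, 72,0,0,0,0,0, 82,0,0,0,0,0, 90,0,0,0,0,0, 95,0,0,0,0,0, 97,0,0,0,0,0]';python3 -c "
from h import *
go(m2w(0,-.062),.178,np.pi/2+MY);blanks()"
```

```text
time: 45.6
ee_pos: [0.5625, -0.0782, 0.1766]
tool_rot: [-3.139, -0.001, 1.656]
contact_force: [-0.2, 0.7, 0.9]
opening: 0.0502
time: 46.6
ee_pos: [0.5542, 0.0259, 0.1779]
tool_rot: [-3.142, -0.0, 1.655]
contact_force: [-0.1, 0.1, -0.3]
opening: 0.0497
time: 47.6
ee_pos: [0.5442, 0.1454, 0.1779]
tool_rot: [3.142, 0.0, 1.655]
contact_force: [-0.4, 0.1, -0.4]
opening: 0.0497
time: 48.6
ee_pos: [0.5361, 0.2416, 0.1779]
tool_rot: [-3.141, 0.0, 1.655]
contact_force: [-0.5, -0.9, -0.4]
opening: 0.0501
at mag [   0.5 -109.9] z 177.9 rot [-3.141  0.     1.655] F [-0.5 -0.9 -0.4] op 50.1 t 48.6
move [47.9 -0.5 -0.2] [-0.0001  0.0001  0.0005]
top far ends [[48, 48]] near ends [[-50, 45]]
  c [-0.8 46.5] yaw 0.041
scene far ends [[46, 33], [46, -8], [50, -76]] near ends [[-51, -72]]
```

```bash
python3 -m pendant '[4,0,0,0,0,0, 11,0,0,0,0,0, 18,0,0,0,0,0, 25,0,0,0,0,0, 32,0,0,0,0,0, 38,0,0,0,0,0, 43,0,0,0,0,0, 46,0,0,0,0,0, 47,0,0,0,0,0, 47,0,0,0,0,0]'; python3 -c "
from h import *
go(m2w(0,-.062),.178,np.pi/2+MY)"; python3 -m pendant '[-3,0,0,0,0,0, -6,0,-6,0,0,0, -6,0,-22,0,0,0, -6,0,-45,0,0,0, -6,0,-75,0,0,0, -6,0,-110,0,0,0, -6,0,-130,0,0,0]'; python3 -m pendant '[-15,0,0,0,0,-0.1, -45,0,0,0,0,-0.22, -80,0,0,0,0,-0.36, -120,0,0,0,0,-0.5, -160,0,0,0,0,-0.64, -200,0,0,0,0,-0.78, -240,0,0,0,0,-0.92, -280,0,0,0,0,-1.06, -310,0,0,0,0,-1.2, -330,0,0,0,0,-1.3]'; python3 -c "
from h import *
go([.5094,-.3328],.30,3.085);blanks()
c=capture('top');cv2.imwrite('pics/k.png',cv2.resize(c['frame'][140:290,110:350],(720,450))[:,:,::-1])"
```

```text
time: 49.7
ee_pos: [0.5321, 0.288, 0.1779]
tool_rot: [-3.141, 0.0, 1.655]
contact_force: [-0.7, 0.3, 0.5]
opening: 0.0501
at mag [  0.5 -63.4] z 177.9 rot [-3.141  0.     1.655] F [-0.7  0.3  0.5] op 50.1 t 49.7
move [ 1.4 -0.5 -0.1] [-0.0001  0.0001  0.0001]
time: 50.4
ee_pos: [0.5334, 0.2816, 0.3119]
tool_rot: [3.137, -0.001, 1.654]
contact_force: [1.5, -0.1, -0.4]
opening: 0.0501
time: 51.4
ee_pos: [0.5602, -0.0497, 0.3085]
tool_rot: [-3.141, 0.001, 2.957]
contact_force: [-0.1, 1.0, 0.4]
opening: 0.0503
at mag [ 1.000e-01 -4.022e+02] z 308.5 rot [-3.141e+00  1.000e-03  2.957e+00] F [-0.1  1.   0.4] op 50.3 t 51.4
move [  -2.2 -287.6    8.7] [-0.0007  0.0008 -0.1284]Traceback (most recent call last):
  File "<string>", line 3, in <module>
    go([.5094,-.3328],.30,3.085);blanks()
                                 ~~~~~~^^
  File "h.py", line 31, in blanks
    e=np.array([p for p in e if abs(p[0])<85 and -480<p[1]<90]); e=e[np.argsort(-e[:,1])]
                                                                                 ~^^^^^
IndexError: too many indices for array: array is 1-dimensional, but 2 were indexed
```

```bash
python3 -m pendant '[0,-12,0,0,0,-0.02, 0,-40,0,0,0,-0.06, -1,-75,0,0,0,-0.1, -1,-110,0,0,0,-0.128, -1,-148,0,0,0,-0.128, -2,-185,0,0,0,-0.128, -2,-220,0,0,0,-0.128, -2,-255,0,0,0,-0.128, -2,-280,0,0,0,-0.128, -2,-288,0,0,0,-0.128]'; python3 -m pendant '[0,0,0,0,0,0, 0,0,10,0,0,0, 0,0,20,0,0,0]'; python3 -c "
from h import *
go([.5094,-.3328],.2015,3.085)
c=capture('top');a=cv2.resize(c['frame'][140:290,110:350],(720,450))
c=capture('scene');b=cv2.resize(c['frame'][130:250,80:272],(240,150))
a[300:450,480:720]=b
cv2.imwrite('pics/k.png',a[:,:,::-1])"
```

```text
time: 52.45
ee_pos: [0.5079, -0.3327, 0.3082]
tool_rot: [-3.141, 0.0, 3.079]
contact_force: [0.4, -0.5, -0.1]
opening: 0.0501
time: 52.75
ee_pos: [0.5093, -0.329, 0.2876]
tool_rot: [3.141, 0.001, 3.084]
contact_force: [0.8, 0.1, -0.1]
opening: 0.0502
at mag [ -74.  -676.2] z 287.6 rot [3.141e+00 1.000e-03 3.084e+00] F [ 0.8  0.1 -0.1] op 50.2 t 52.75
move [-0.3 -3.8 86.1] [ 0.0002  0.0005 -0.0007]
```

View pics/k.png

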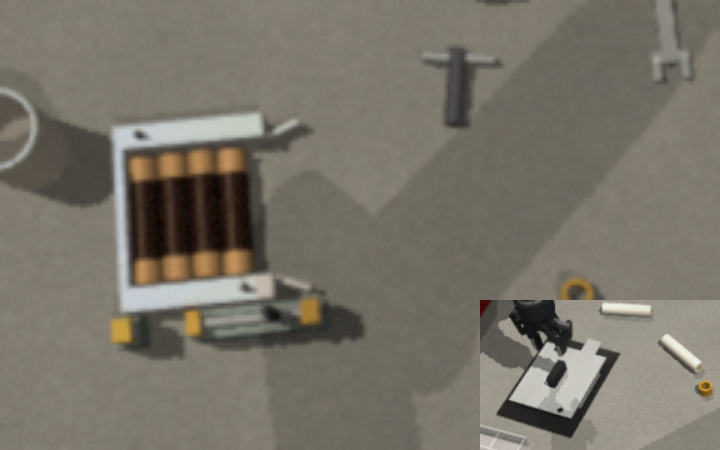

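All four blanks lie side by side between the rails; the bolt is still drawn back and the cover is on the mat.

```bash
python3 -m pendant '[0,-4,12,0,0,0, 0,-4,32,0,0,0, 0,-4,55,0,0,0, 0,-4,75,0,0,0, 0,-4,85,0,0,0, 0,-4,85.5,0,0,0, 0,-4,85.5,0,0,0]'; python3 -m pendant '[0,0,0,0,0,0, 0,0,0,0,0,0, 0,0,0,0,0,0, 0,0,0,0,0,0, 0,0,0,0,0,0, 0,0,0,0,0,0, 0,0,0,0,0,0]' 0; python3 -c "
from h import *
go([.5094,-.3328],.202,3.085);print(observe()['ee_pos'],observe()['tool_rot'])"; python3 -m pendant '[0,0,-5,0,0,0, 0,0,-15,0,0,0, 0,0,-30,0,0,0, 0,0,-48,0,0,0, 0,0,-66,0,0,0, 0,0,-84,0,0,0, 0,0,-102,0,0,0, 0,0,-116,0,0,0, 0,0,-126,0,0,0, 0,0,-126,0,0,0]'; python3 -c "
from h import *
go([.5271,.3515],.33,-3.0574)"
```

```text
time: 53.55
ee_pos: [0.5088, -0.3342, 0.2027]
tool_rot: [-3.141, 0.0, 3.083]
contact_force: [-0.6, -0.4, 0.1]
opening: 0.05
time: 54.25
ee_pos: [0.5093, -0.3344, 0.2042]
tool_rot: [-3.141, 0.003, 3.083]
contact_force: [0.3, 2.2, 5.6]
opening: 0.0167
at mag [ -74.5 -681.7] z 204.2 rot [-3.141e+00  3.000e-03  3.083e+00] F [0.3 2.2 5.6] op 16.7 t 54.25
move [-0.   1.6  2.2] [-0.001   0.0026 -0.002 ]
[ 0.50925201 -0.33441413  0.20419798] [-3.14063365e+00  2.63502030e-03  3.08297511e+00]
time: 55.25
ee_pos: [0.509, -0.3346, 0.3307]
tool_rot: [-3.139, 0.003, 3.083]
contact_force: [0.6, 0.1, -3.4]
opening: 0.0168
at mag [ -74.7 -681.9] z 330.7 rot [-3.139e+00  3.000e-03  3.083e+00] F [ 0.6  0.1 -3.4] op 16.8 t 55.25
move [ 22.3 686.   -0.9] [-0.0025  0.0028 -0.1431]
```

```bash
python3 -m pendant '[0,10,0,0,0,0, 1,30,0,0,0,0, 2,55,0,0,0,0, 3,82,0,0,0,0, 4,110,0,0,0,0, 5,138,0,0,0,0, 6,166,0,0,0,0, 7,194,0,0,0,0, 7,222,0,0,0,0, 8,240,0,0,0,0]'; python3 -m pendant '[1,18,0,0,0,0, 2,44,0,0,0,0, 3,70,0,0,0,0, 4,98,0,0,0,0, 5,126,0,0,0,0, 6,154,0,0,0,0, 7,180,0,0,0,0, 7,204,0,0,0,0, 8,224,0,0,0,0, 8,240,0,0,0,0]'; python3 -c "
from h import *
go([.5271,.3515],.33,-3.0574)"
```

```text
time: 56.25
ee_pos: [0.5139, -0.0915, 0.3268]
tool_rot: [3.14, -0.003, 3.085]
contact_force: [0.4, -0.2, -4.6]
opening: 0.0168
time: 57.25
ee_pos: [0.5198, 0.1476, 0.3269]
tool_rot: [-3.141, -0.003, 3.084]
contact_force: [0.2, -0.3, -3.9]
opening: 0.0166
at mag [ -23.6 -202.3] z 326.9 rot [-3.141e+00 -3.000e-03  3.084e+00] F [ 0.2 -0.3 -3.9] op 16.6 t 57.25
move [  4.4 204.   -3.2] [ 0.     -0.0032 -0.1416]
```

```bash
python3 -m pendant '[0,15,0,0,0,-0.02, 1,38,0,0,0,-0.04, 1,62,0,0,0,-0.06, 2,86,0,0,0,-0.08, 3,112,0,0,0,-0.1, 3,138,0,0,0,-0.12, 4,162,0,0,0,-0.142, 4,184,0,0,0,-0.142, 4,199,0,0,0,-0.142, 4,204,0,0,0,-0.142]'; python3 -m pendant '[0,0,0,0,0,0, 0,0,15,0,0,0, 0,0,30,0,0,0, 0,0,43,0,0,0, 0,0,50,0,0,0, 0,0,50,0,0,0, 0,0,50,0,0,0]'; python3 -c "
from h import *
go([.5271,.3515],.2212,-3.0574)
c=capture('scene');cv2.imwrite('pics/l.png',cv2.resize(c['frame'][100:310,300:540],(600,525))[:,:,::-1])"
```

```text
time: 58.25
ee_pos: [0.5286, 0.3511, 0.3277]
tool_rot: [-3.141, -0.001, -3.057]
contact_force: [-0.0, -0.0, -3.4]
opening: 0.0168
time: 58.95
ee_pos: [0.5288, 0.3495, 0.2782]
tool_rot: [-3.141, -0.0, -3.059]
contact_force: [0.7, 0.5, -4.2]
opening: 0.0166
at mag [ 2.4 -1.8] z 278.2 rot [-3.141 -0.    -3.059] F [ 0.7  0.5 -4.2] op 16.6 t 58.95
move [ 1.5  2.1 57. ] [-0.0002 -0.0004 -0.0013]
```

View pics/l.png

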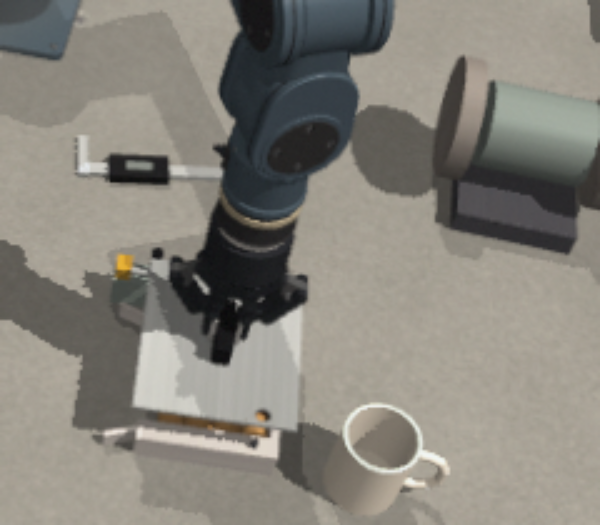

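```bash
python3 -m pendant '[0.5,1,0,0,0,0, 1.5,2,0,0,0,0, 1.5,2,8,0,0,0, 1.5,2,18,0,0,0, 1.5,2,28,0,0,0, 1.5,2,35,0,0,0, 1.5,2,35,0,0,0, 1.5,2,35,0,0,0]'; python3 -c "
from h import *
go([.5271,.3515],.2212,-3.0574)"
```

```text
time: 59.8
ee_pos: [0.527, 0.3515, 0.2428]
tool_rot: [-3.141, -0.001, -3.058]
contact_force: [-0.2, -0.5, -3.2]
opening: 0.0166
at mag [0.8 0.3] z 242.8 rot [-3.141e+00 -1.000e-03 -3.058e+00] F [-0.2 -0.5 -3.2] op 16.6 t 59.8
move [-0.1  0.  21.6] [-0.0005 -0.0011 -0.001 ]
```

```bash
python3 -m pendant '[0,0,3,0,0,0, 0,0,7,0,0,0, 0,0,11,0,0,0, 0,0,15,0,0,0, 0,0,18,0,0,0, 0,0,20,0,0,0, 0,0,21.5,0,0,0, 0,0,22,0,0,0, 0,0,22,0,0,0]'; python3 -c "
from h import *
go([.5271,.3515],.2212,-3.0574);print(observe()['moment'])"
```

```text
time: 60.7
ee_pos: [0.5273, 0.3517, 0.2216]
tool_rot: [3.141, 0.0, -3.058]
contact_force: [0.2, -0.4, -3.7]
opening: 0.0166
at mag [1.  0.5] z 221.6 rot [ 3.141  0.    -3.058] F [ 0.2 -0.4 -3.7] op 16.6 t 60.7
move [ 0.2 -0.2  0.4] [ 0.0001  0.0003 -0.001 ]
[ 0.00262238 -0.01935596 -0.02455205]
```

```bash
python3 -m pendant '[0,0,1,0,0,0, 0,0,2,0,0,0, 0,0,2,0,0,0]';python3 -m pendant '[0,0,1,0,0,0, 0,0,1,0,0,0, 0,0,1,0,0,0]'; python3 -c "
from h import *
go([.5271,.3515],.2212,-3.0574)"
```

```text
time: 61.0
ee_pos: [0.5273, 0.3517, 0.2212]
tool_rot: [3.141, 0.001, -3.058]
contact_force: [-3.2, -1.4, 4.7]
opening: 0.0167
time: 61.3
ee_pos: [0.5272, 0.3517, 0.2212]
tool_rot: [3.141, 0.002, -3.058]
contact_force: [-5.2, -1.7, 8.8]
opening: 0.0166
at mag [1.  0.5] z 221.2 rot [ 3.141e+00  2.000e-03 -3.058e+00] F [-5.2 -1.7  8.8] op 16.6 t 61.3
move [ 0.2 -0.2  0. ] [ 0.0005  0.0017 -0.0009]
```

Contact at exactly the seated height (0.2212). Release and go to the knob.

```bash
python3 -m pendant '[0,0,-2,0,0,0, 0,0,-2,0,0,0, 0,0,-2,0,0,0, 0,0,-2,0,0,0, 0,0,-15,0,0,0, 0,0,-35,0,0,0, 0,0,-60,0,0,0, 0,0,-82,0,0,0, 0,0,-82,0,0,0]' 50; python3 -m pendant '[15,-10,0,0,0,0, 40,-27,0,0,0,0, 65,-45,0,0,0,0, 90,-62,0,0,0,0, 108,-75,0,0,0,0, 108,-75,0,0,0,0, 108,-75,0,0,0,0]' 44;  python3 -c "
from h import *
go(m2w(-.108,-.074),.236,-3.0574)
c=capture('scene');cv2.imwrite('pics/n.png',cv2.resize(c['frame'][120:300,300:520],(660,540))[:,:,::-1])"
```

```text
time: 62.2
ee_pos: [0.5285, 0.3523, 0.3061]
tool_rot: [3.138, 0.008, -3.058]
contact_force: [-0.1, -0.2, 0.1]
opening: 0.0495
time: 62.9
ee_pos: [0.4258, 0.2679, 0.3002]
tool_rot: [3.141, 0.001, -3.059]
contact_force: [0.1, -0.3, 0.2]
opening: 0.0437
at mag [-107.1  -74.5] z 300.2 rot [ 3.141e+00  1.000e-03 -3.059e+00] F [ 0.1 -0.3  0.2] op 43.7 t 62.9
move [ 0.9  0.4 64.2] [ 0.0004  0.0006 -0.0013]
```

View pics/n.png

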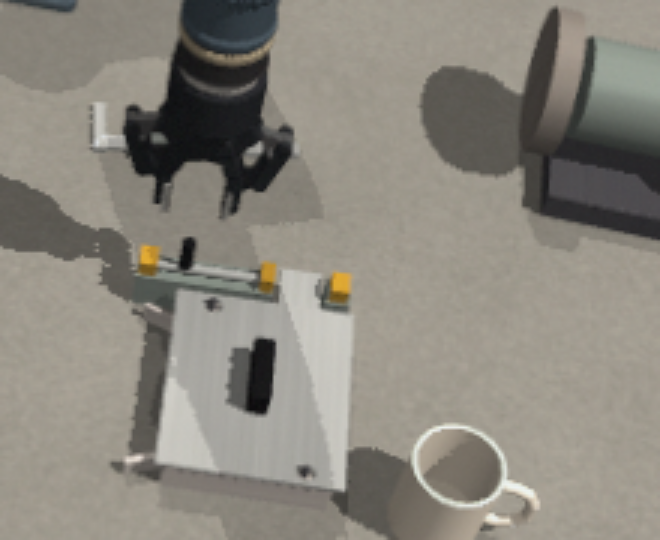

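The cover lies exactly as at the start, pins through its holes (212,303 and 305,470); the knob (187,253) is between the fingers.

```bash
python3 -m pendant '[1,0,15,0,0,0, 1,0,35,0,0,0, 1,0,55,0,0,0, 1,0,64,0,0,0, 1,0,64,0,0,0]' 44; python3 -m pendant '[0,0,0,0,0,0, 0,0,0,0,0,0, 0,0,0,0,0,0, 0,0,0,0,0,0, 0,0,0,0,0,0, 0,0,0,0,0,0]' 0; python3 -c "
from h import *
go(m2w(-.107,-.0135),.236,-3.0574)"; python3 -m pendant '[0,6,0,0,0,0, 0,13,0,0,0,0, 0,20,0,0,0,0, 0,27,0,0,0,0, 0,34,0,0,0,0, 0,41,0,0,0,0, 0,48,0,0,0,0, 0,54,0,0,0,0, 0,58,0,0,0,0, 0,58,0,0,0,0]'; python3 -c "
from h import *
go(m2w(-.107,-.0135),.236,-3.0574)"
```

```text
time: 63.45
ee_pos: [0.4241, 0.2677, 0.2337]
tool_rot: [-3.14, -0.005, -3.058]
contact_force: [-0.3, 1.1, -0.5]
opening: 0.0442
time: 64.05
ee_pos: [0.4254, 0.2682, 0.2377]
tool_rot: [3.14, 0.003, -3.058]
contact_force: [0.3, 0.3, 4.6]
opening: 0.0095
at mag [-107.5  -74.1] z 237.7 rot [ 3.140e+00  3.000e-03 -3.058e+00] F [0.3 0.3 4.6] op 9.5 t 64.05
move [-0.5 60.6  1.8] [ 0.0013  0.0025 -0.0009]
time: 65.05
ee_pos: [0.4205, 0.3259, 0.2377]
tool_rot: [-3.141, 0.002, -3.058]
contact_force: [-0.0, -1.5, 5.4]
opening: 0.0097
at mag [-107.6  -16.3] z 237.7 rot [-3.141e+00  2.000e-03 -3.058e+00] F [-0.  -1.5  5.4] op 9.7 t 65.05
move [-0.5  2.8  1.7] [-0.0008  0.0024 -0.0009]
```

Push the last 2–3 mm until the stop, then release and clear off.

```bash
python3 -m pendant '[0,1,0,0,0,0, 0,2,0,0,0,0, 0,3,0,0,0,0, 0,3,0,0,0,0, 0,3,0,0,0,0]'; python3 -m pendant '[0,-0.5,0,0,0,0, 0,-0.5,0,0,0,0, 0,-0.5,0,0,0,0, 0,-0.5,-5,0,0,0, 0,-0.5,-25,0,0,0, 0,-0.5,-55,0,0,0, 0,-0.5,-85,0,0,0, 0,-0.5,-110,0,0,0]' 40; python3 -m pendant '[15,-5,0,0,0,0, 45,-20,0,0,0,0, 75,-40,0,0,0,0, 105,-60,0,0,0,0, 125,-80,0,0,0,0, 125,-80,0,0,0,0, 125,-80,0,0,0,0]'; python3 -c "
from h import *
go(m2w(-.107,-.0135),.236,-3.0574)
c=capture('scene');d=capture('top')
cv2.imwrite('pics/o.png',np.hstack([cv2.resize(c['frame'][140:310,320:480],(400,425)),cv2.resize(d['frame'][140:310,110:270],(400,425))])[:,:,::-1])
for n,cm in(('scene',c),('top',d)):
    for t in(.05,.055,.06): print(n,t,proj(cm,np.r_[m2w(-.107,-.074+t),.084]).round(1))"
```

```text
time: 65.55
ee_pos: [0.4203, 0.3281, 0.2377]
tool_rot: [-3.139, 0.002, -3.059]
contact_force: [0.1, -2.9, 5.7]
opening: 0.0099
time: 66.35
ee_pos: [0.4198, 0.3282, 0.3483]
tool_rot: [3.141, 0.001, -3.058]
contact_force: [0.1, 0.1, 0.5]
opening: 0.0404
time: 67.05
ee_pos: [0.3018, 0.238, 0.3468]
tool_rot: [3.141, 0.002, -3.059]
contact_force: [-0.2, -0.1, 0.2]
opening: 0.0399
at mag [-233.2  -93.9] z 346.8 rot [ 3.141e+00  2.000e-03 -3.059e+00] F [-0.2 -0.1  0.2] op 39.9 t 67.05
move [-125.9   80.4  111.1] [ 0.001   0.0017 -0.0013]
scene 0.05 [[381.6 203. ]]
scene 0.055 [[383.6 203.3]]
scene 0.06 [[385.5 203.6]]
top 0.05 [[180.7 245.8]]
top 0.055 [[178.8 246. ]]
top 0.06 [[176.8 246.2]]
```

View pics/o.png

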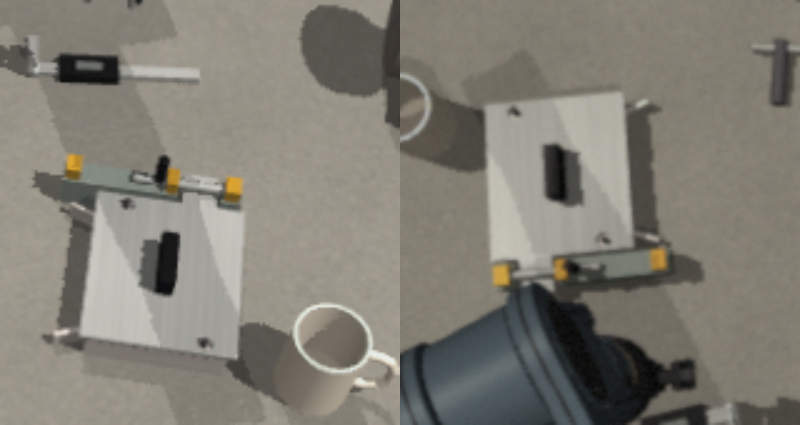

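```bash
python3 -c "
from cell import *
print(job_done())"
```

```text
the job is handed in; nothing more can be done
None
```

The job is finished and handed in, at about 67 s of the 210 s allowed. No verdict came back, so what follows rests on my own checks.

**What I did**
- I drew the bolt back and lifted the cover onto the middle of the mat.
- I squared and centred each of the four blanks on the bench with the gripper. Then I rolled them in one at a time through the open end with two spread fingers. None was lifted over the rails.
- I put the cover back on its pins and slid the bolt home.

**Last checks**
- **Cover:** it made contact at exactly the seated height I had worked out (TCP 0.2212 m). In the last pictures both pins show in their holes and the ear lies under the rod.
- **Bolt:** travel came out at about 59–60 mm both from the camera (knob at about pixel 385, 204) and from the arm position.
- **Blanks:** just before the cover went back, all four lay side by side and square between the rails. The row runs from about y = 48 to −37 mm in the magazine's frame.
- **Robot:** it stands clear of everything, with force readings near zero.

**Not confirmed or in disagreement**
- The blanks could not be checked again once the cover was on.
- My automatic blank finder failed once the four blanks touched, because their ends merged in the picture. That last position is therefore read by eye and from where the fingers stopped.
- The two cameras first disagreed by about 7 mm on the blanks' x position. It came from the height I had assumed, and correcting that brought them to within about 1 mm of each other.
- I judged the other things on the bench by eye only. They looked unmoved, and I saw no blank knocked aside and no slackening of the grip.

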